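# Load the plaster dryer and latch its tray

### The arm

A 6-joint arm with a two-finger parallel gripper is mounted at the origin on the work surface. World frame = base frame: x ahead of the robot, y to its left, z up, the work surface at z = 0. Lengths are in m, angles in rad, forces in N, time in s.
With the tool pointing down it reaches from about 0.425 to 0.95 m from the base axis. Payload 3.5 kg.
Tool frame: the origin (TCP) lies at the very end of the fingers, on their centre line; the grasp point (between the pads) lies 19 mm behind it; y points along the fingers, z is the direction in which the jaws open and shut, and the axes are right-handed (so a half turn about y gives the same grasp; the last joint's range is limited). The gripper opens to 85 mm and grips with 20 to 120 N. Pads are 22 mm wide; open, the fingers measure 114 mm over their backs; the gripper's body (76 mm by 85 mm) begins 54 mm behind the grasp point. The pads swing forward as they close: fully open they stand 13 mm farther back than shut.
Start: joints at [1.162, 0.286, 1.577, -0, 1.279, -0.15], TCP at [0.173, 0.653, 0.203] pointing down, gripper open.
Joint ranges: [-2.77, 2.77], [-0.9, 2.22], [0.21, 2.48], [-1.53, 4.67], [0.24, 2.81], [-2.84, 2.84]. Speed limits (rad/s): [2.79, 2.79, 3.14, 3.14, 3.14, 3.14].

### API

Orientations are given as a unit quaternion [x, y, z, w].
In Python, from plant import ctrl gives the robot as it stands. The module is installed in compiled form; this text tells all that it offers.
- The arm moves only by the tool jog_arm, never from a script. Its argument "deltas" is a list of rows, each a list of 3 entries, a list of its own where there are three numbers: the turn, a rotation vector about the tool's x, y, z in rad, then the shift along the tool's x, y, z in m, then the opening, from 0 (shut) to 1 (fully open). In form: [[[wx, wy, wz], [dx, dy, dz], gripper], ...]. A call has 1 to 10 rows; each row is the pose to reach, as a shift and turn from the pose measured when the call began, along the tool's axes at that moment; what a row does not reach only later rows make up. A row lasts 1/12 s, in which the tool goes at most 41.7 mm and 7.16 degrees, less where a joint would pass 70% of its speed; a pose out of reach is approached as far as the arm can. A call with a gripper value outside its range is refused whole. The fingers move at their own pace and stop on an object; "force" is the grip in N (left out, the last holds). Time passes only in rows, so rows that repeat a pose let the fingers close. It gives the time, the measured TCP pose, the force and the opening at its end, in the units of the state.
- ctrl.get_state(): the state, without advancing time (a new reading comes with each control period).
- ctrl.read_camera(name): name is "side" or "top"; returns a dict with "pixels" (400x640x3 uint8, blue, green, red), "range_z" (400x640 float32, m along the optical axis (not along the pixel's ray), 0 where there is no reading), "fx", "fy", "cx", "cy" (pixels), "T" (4x4, takes a point from camera to world coordinates). Camera axes: x right, y up, looking along -z (the intrinsics and any distortion apply to the point x, -y, -z); pixel columns grow to the right and rows downward; lengths in m; the calibration is good to about 2 mm. A picture is of the moment at which its call begins.
- ctrl.sign_off(): hands the job in, once; it reports no verdict.
The state is a dict: "time": time; "qpos": joint angles; "dq": joint speeds; "joint_efforts": joint torques, N m; "eef_pos": TCP position; "tcp_rot": TCP orientation; "contact_force": force on the tool from outside, world axes, zero at the start; "wrist_torque": the same for the moment, N m; "opening": opening from 0.0 (shut) to 1.0 (fully open).
Only numpy, scipy, OpenCV 4.12 (cv2) and the standard library are available. Lean on these libraries where they do the work, as an engineer would, in place of code of your own. Each camera call takes 0.05 s, during which the arm holds its last target.

### The job

Stand the rectangular plaster mould, hollow side up, flat in the pocket of the dryer's open tray and let go of it. Then push the tray in until its push-push latch catches, never pressing harder than 20 N, take the hand away and make sure that the tray has stayed in. Leave the other things where they are.

Things in the scene. Friction and masses are not known exactly. Their poses are not given: they have to be found in the camera images.
- dryer: Bench dryer, a fixed grey metal box, 200 mm wide, 250 deep. Origin: on the table under the middle of the front edge of its low ledge; x runs straight into it (the way the tray slides in), z up. Two cheeks, 48 mm high and 34 wide, flank the tray; from x = 60 mm the hood rises to 112 mm, its mouth 132 mm wide and open up to 72 mm above the table.
- tray (a joint): Tray travel in m: 0 open, as at the start; grows as it is pushed in. A spring pushes it out with 3 N at 0, 8 N deep in. Push-push latch: press to the firm, slightly springy end stop (about 6 N per mm), let go, and it comes back 8 mm and stays. It is set by hand: today it holds somewhere from 0.053 to 0.097, the stop 8 mm deeper, to be felt. Pressed too little it comes out; a second press frees it.
- tray_front (a point): Middle of the outer face of the tray's upright front panel (124 mm wide, 8 thick, from 6 to 56 mm above the table); moves with the tray, axes as the dryer's. Push here along +x in one slow stroke (20 to 30 mm/s); before the stop it takes under 10 N, at the stop the force climbs; over 20 N strains the latch. Open it stands 112 mm before the ledge; latched, 15 to 59 mm.
- pocket (a point): Centre of the floor of the tray's rectangular pocket, 25 mm above the table and 50 mm inwards of the front panel's outer face; axes as the dryer's. The pocket measures 66 mm along x and 50 mm along y, within rims 8 mm high and 6 mm thick. It moves with the tray.
- mould_centre (a point): Centre (half-way up) of the mould to be dried: a loose rectangular white plaster block, 60 mm long (its x), 44 mm wide (its y), 40 mm high (its z), with a shallow round hollow of 24 mm in its top; about 120 g. It stands on the table; grip it across its 44 mm width. Seated in the pocket its centre is 20 mm above the pocket's floor.
- round_mould_centre (a point): Centre of a round white plaster mould, 60 mm across, 36 mm high: leave alone.
- square_mould_centre (a point): Centre of a stepped square white plaster piece, 50 by 50 mm, 46 mm high: leave alone.
- cone_a_mid (a point): Middle of a plaster cone stump, 68 mm across its foot, 95 mm high: leave alone.
- cone_b_mid (a point): Middle of a second such plaster cone stump: leave alone.
- slab_mid (a point): Middle of a long white plaster bar, 240 by 60 by 40 mm: leave alone.
- bowl_mid (a point): Middle of a white bowl, 130 mm across, 60 mm high: leave alone.
- spreader_mid (a point): A spatula lying on the table: leave alone.
Not all that is in view belongs to the job. Leave any purple look-alike of the part that bears mould_centre alone.

How it is judged:
By the outcome, as a careful person would: the job done as asked, in the order asked, and still so for the second after the job is handed in, with the robot touching nothing.
It also fails if it takes over 69 s, if anything falls off the work surface, if the arm or the gripper's body presses on something with over 40 N, if the wrist force passes 120 N, or if a joint passes its speed limit or range.

## Working session

There is one attempt and no reset: what is moved stays moved. The work goes in short steps, Python scripts to look and compute and a tool call to move; the robot and the scene stay as the last step left them, time stands still between calls to the robot, and variables do not carry over. Pictures are saved under pics/ and viewed, and the job is handed in when it is done.

Besides the shell and the picture viewer there is one more tool, called after ">>>" by a JSON object that holds its "api" and its "payload". jog_arm: Moves the arm, as the interface text tells. Its arguments: {"type":"object","properties":{"deltas":{"type":"array","items":{"type":"array"}},"force":{"type":"number"}},"required":["deltas"]}

```bash
mkdir -p pics
cat > h.py <<'E'
import numpy as np, cv2
from plant import ctrl
from scipy.spatial.transform import Rotation as R
def cam(n,save=None):
    c=ctrl.read_camera(n)
    np.savez(f'{n}.npz',**{k:np.asarray(v) for k,v in c.items()})
    if save: cv2.imwrite(f'pics/{save}.png',c['pixels'])
    return c
def load(n): return np.load(f'{n}.npz')
def cloud(c):
    v,u=np.mgrid[0:400,0:640]; d=c['range_z']
    P=np.stack([(u-c['cx'])/c['fx']*d,-(v-c['cy'])/c['fy']*d,-d],-1)
    T=c['T']; W=P@T[:3,:3].T+T[:3,3]; W[d==0]=np.nan
    return W
def ray(c,u,v,z):
    d=np.array([(u-c['cx'])/c['fx'],-(v-c['cy'])/c['fy'],-1.]); T=c['T']
    d=T[:3,:3]@d; o=T[:3,3]; return o+d*(z-o[2])/d[2]
E
python3 - <<'E'
from h import *
for n in('top','side'):
    c=cam(n,n+'0'); print(n,[k for k in c],c['fx'],c['fy'],c['cx'],c['cy'],c['T'],(c['range_z']>0).mean())
s=ctrl.get_state();print(s)
E
```

```text
top ['pixels', 'range_z', 'fx', 'fy', 'cx', 'cy', 'T'] 403.55294113629714 403.55294113629714 319.59842196721974 203.6112911606152 [[-0.01251313  0.97751875 -0.21047689  0.33284473]
 [-0.99991268 -0.01133801  0.00678893  0.01234438]
 [ 0.00424992  0.21054347  0.97757526  1.1149353 ]
 [ 0.          0.          0.          1.        ]] 0.99612890625
side ['pixels', 'range_z', 'fx', 'fy', 'cx', 'cy', 'T'] 504.14811063145885 504.14811063145885 318.3857206928034 194.74394983252128 [[ 0.92066363  0.30170737 -0.24769164  0.1277835 ]
 [-0.39034869  0.70745981 -0.58917614 -0.96765956]
 [-0.00252691  0.63911915  0.76910359  1.36303279]
 [ 0.          0.          0.          1.        ]] 0.996390625
{'time': 0.1, 'qpos': array([ 1.16199188e+00,  2.87116382e-01,  1.57804058e+00,  1.04761115e-05,
        1.27863141e+00, -1.49981776e-01]), 'dq': array([-0.00014905, -0.00226533, -0.0024966 ,  0.00099334,  0.00156304,
        0.00034778]), 'joint_efforts': array([ 1.07498279e-03, -4.07295263e+01, -2.93699384e+01, -1.08186182e-04,
        3.38161008e-03,  3.61803707e-07]), 'eef_pos': array([0.17244983, 0.65190941, 0.20145397]), 'tcp_rot': array([ 0.70193864, -0.09147093,  0.09103594, -0.70044819]), 'contact_force': array([ 0.24647896, -0.0452652 , -0.18563451]), 'wrist_torque': array([-0.01700533, -0.01856288,  0.02737646]), 'opening': 0.9996891328723345}
```

View pics/top0.png

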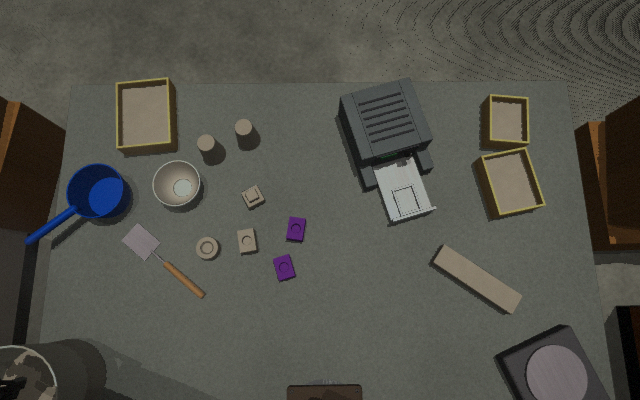

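View pics/side0.png

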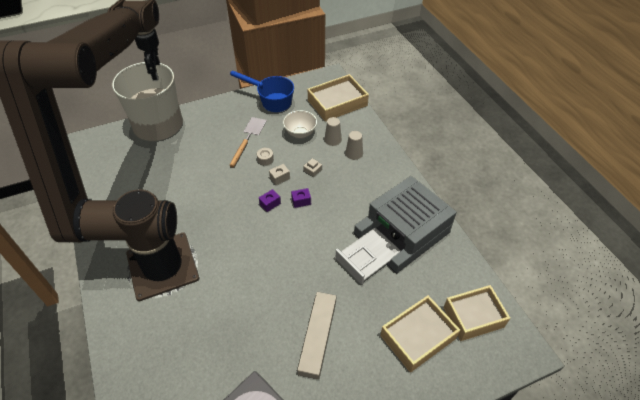

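Top view: the candidates are the white block with a round hollow at (247,241), the round mould (207,248), the stepped square (253,196), and purple look-alikes at (296,229) and (285,267). The white rectangle at (247,241) fits. The dryer is at (385,120) and its tray's pocket at (404,200). I'll confirm the mould in a crop and measure.

Run:
```python
from h import *
t=load('top');s=load('side')
a=cv2.resize(t['pixels'][180:280,190:310],None,fx=4,fy=4,interpolation=cv2.INTER_CUBIC)[:, :400]
b=cv2.resize(t['pixels'][145:245,350:450],None,fx=4,fy=4,interpolation=cv2.INTER_CUBIC)
cv2.imwrite('pics/crop1.png',np.hstack([a,b]))
a=cv2.resize(s['pixels'][135:215,250:350],None,fx=4,fy=4,interpolation=cv2.INTER_CUBIC)
b=cv2.resize(s['pixels'][210:290,330:430],None,fx=4,fy=4,interpolation=cv2.INTER_CUBIC)
cv2.imwrite('pics/crop2.png',np.hstack([a,b]))
W=cloud(t);W2=cloud(s)
for (u,v) in [(240,232),(247,250),(207,255),(253,196),(296,222),(404,205),(384,180),(385,130),(330,260)]: print('t',u,v,W[v,u].round(4))
for (u,v) in [(280,178),(378,245),(360,262),(300,250)]: print('s',u,v,W2[v,u].round(4))
```

```text
t 240 232 [0.489  0.2195 0.0389]
t 247 250 [0.4404 0.1993 0.0404]
t 207 255 [0.4289 0.306  0.0357]
t 253 196 [0.5866 0.1859 0.0445]
t 296 222 [0.5143 0.0692 0.04  ]
t 404 205 [ 0.5616 -0.2292  0.0215]
t 384 180 [ 0.6332 -0.1765  0.0244]
t 385 130 [ 0.746  -0.1702  0.1123]
t 330 260 [ 0.4143 -0.0219  0.0005]
s 280 178 [0.4631 0.1805 0.0266]
s 378 245 [ 0.6513 -0.21    0.0271]
s 360 262 [ 0.5691 -0.2475  0.0326]
s 300 250 [ 0.4207 -0.1167  0.0053]
```

View pics/crop1.png

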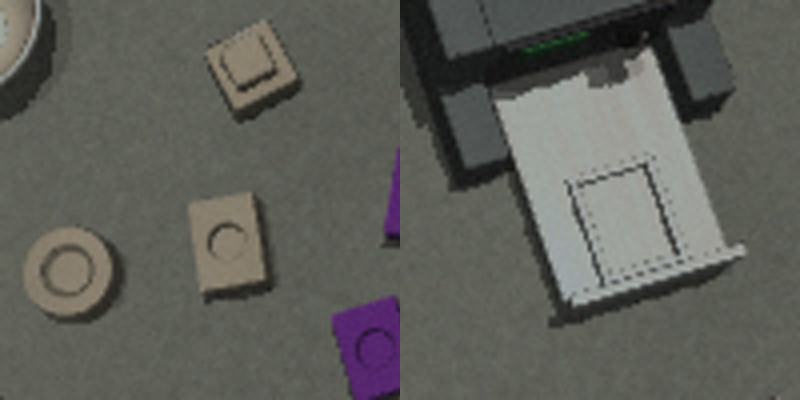

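View pics/crop2.png

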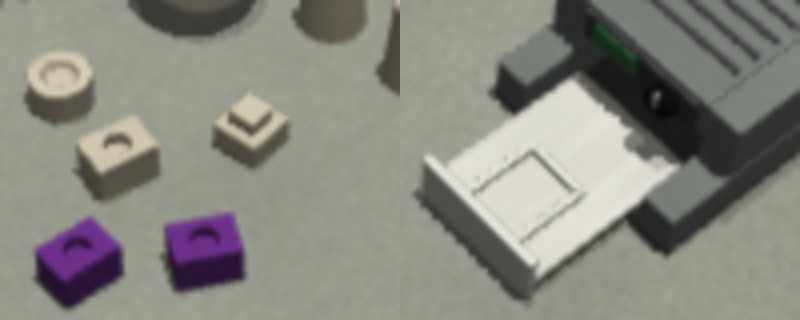

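The crop confirms it: white rectangular block with a single round hollow, the hollow facing up. Now I'll measure poses from both views.

```bash
cat > meas.py <<'E'
from h import *
def quad(c,mask,z):
    cs,_=cv2.findContours(mask.astype(np.uint8),cv2.RETR_EXTERNAL,cv2.CHAIN_APPROX_NONE)
    k=max(cs,key=cv2.contourArea)[:,0]
    P=np.array([ray(c,u,v,z)[:2] for u,v in k])
    r=cv2.minAreaRect((P*1000).astype(np.float32)); return r,len(k),cv2.contourArea(k)
def upward(W):  # normals
    gx=np.zeros_like(W);gy=np.zeros_like(W)
    gx[:,1:-1]=W[:,2:]-W[:,:-2]; gy[1:-1]=W[2:]-W[:-2]
    n=np.cross(gx,gy); n/=np.linalg.norm(n,axis=-1,keepdims=True)+1e-12
    return np.abs(n[...,2])
E
python3 - <<'E'
from meas import *
for n,box in(('top',(225,265,222,262)),('side',(262,298,160,192))):
    c=load(n);W=cloud(c);z=W[...,2]
    m=np.zeros(z.shape,bool);m[box[2]:box[3],box[0]:box[1]]=1
    sat=cv2.cvtColor(c['pixels'],cv2.COLOR_BGR2HSV)
    m0=m&(z>0.034)&(sat[...,2]>75)
    m0=cv2.morphologyEx(m0.astype(np.uint8),cv2.MORPH_CLOSE,np.ones((5,5)))>0
    zt=np.nanmedian(z[m0&(z>.036)]); print(n,'ztop',zt,quad(c,m0,zt))
    # table offset local
    print(' table z',np.nanmedian(z[m&(z<0.015)]), sat[box[2]:box[3]:5,(box[0]+box[1])//2])
# dryer: hood top, panel top edge
c=load('top');W=cloud(c);z=W[...,2]
m=np.zeros(z.shape,bool);m[75:165,335:435]=1
m0=m&(z>.106)&(z<.118);print('hood',np.nanmedian(z[m0]),quad(c,m0,np.nanmedian(z[m0])))
c2=load('side');W2=cloud(c2);z2=W2[...,2]
m=np.zeros(z.shape,bool);m[170:260,360:460]=1
m0=m&(z2>.106)&(z2<.118);print('hood s',np.nanmedian(z2[m0]),quad(c2,m0,np.nanmedian(z2[m0])))
# print depth-based z map round the panel
print((z[205:226:2,376:440:4]*1000).round())
E
```

```text
top ztop 0.039459250439214166 (((467.25677490234375, 202.17222595214844), (60.84632873535156, 44.03416442871094), 9.881268501281738), 73, 337.5)
 table z -0.0006503508767924382 [[ 30  17 103]
 [ 40  24  97]
 [ 18  49 136]
 [ 17  47 124]
 [ 18  49 136]
 [ 20  53 140]
 [ 20  54  57]
 [ 37  23  99]]
side ztop 0.041470771479305 (((467.0660095214844, 200.4112548828125), (63.131507873535156, 49.00061798095703), 12.216035842895508), 44, 160.0)
 table z 0.00179438071716842 [[ 36  22 163]
 [ 22  36 193]
 [ 20  44 121]
 [ 21  44 162]
 [ 21  47  86]
 [ 37  22 150]
 [ 35  22 150]]
hood 0.11108763438109959 (((780.33447265625, -173.83998107910156), (195.8472442626953, 200.196044921875), 16.338289260864258), 276, 4896.0)
hood s 0.11296354813119103 (((777.8878173828125, -176.7459716796875), (203.8345947265625, 202.7456817626953), 16.06456184387207), 216, 3016.0)
[[-1. -2. -3. 23. 30. 24. 29. 22. 26. 23. 23. 30. 22. 28. -1. -4.]
 [ 1. -1. -0. 21. 23. 27. 25. 28. 20. 26. 22. 32. 22. 23. 57. 57.]
 [-4. -3. -0. 25. 23. 23. 37. 23. 24. 21. 36. 32. 57. 57. 54. -0.]
 [-3. -2. -2. 28. 24. 27. 32. 26. 23. 33. 33. 54. 58. 40. -5.  3.]
 [-4. -1.  1. 25. 27. 25. 34. 33. 31. 54. 57. 54. 27. -1. -3. -3.]
 [-1. -2. -0. nan 23. 25. 27. 52. 58. 55. 35.  1. -3. -4.  1.  2.]
 [-1.  1. -0. -1. 26. 25. 52. 53. 48. 16.  0.  0. -2. -1.  0.  0.]
 [-4. -2.  3. -3. 54. 51. 55. 29. -1. -0. -1. -3. -2.  0.  0. -2.]
 [-1.  3. -2.  2. 46. 40.  7. -2. -3.  2. -0. -0.  0. -1. -2.  2.]
 [-1. -0. -3. -3. 19. -0. -2. -2. -4. -1. -5. -5. -3. -0. -1. -3.]
 [ 1.  2. -1. -1.  1.  0. -2. -1.  0.  0. -0.  4. -2. -4.  1.  1.]]
```

Run:
```python
from meas import *
for n,box in(('top',(370,440,195,228)),('side',(330,400,225,290))):
    c=load(n);W=cloud(c);z=W[...,2]
    m=np.zeros(z.shape,bool);m[box[2]:box[3],box[0]:box[1]]=1
    hsv=cv2.cvtColor(c['pixels'],cv2.COLOR_BGR2HSV)
    m0=m&(z>.05)&(z<.065); print(n,m0.sum(),np.nanmedian(z[m0]),quad(c,m0,0.056+(0.0015 if n=='side' else -.001)))
    b=c['pixels'][box[2]-40:box[3],box[0]-10:box[1]+10]
    cv2.imwrite(f'pics/p_{n}.png',cv2.resize(b,None,fx=7,fy=7,interpolation=cv2.INTER_NEAREST)[:600,:800]); print(box[0]-10,box[2]-40)
```

```text
top 141 0.05476172335234342 (((531.5526733398438, -247.78466796875), (8.257516860961914, 123.83265686035156), 16.46099090576172), 90, 96.0)
360 155
side 170 0.05462236962971723 (((529.5859985351562, -250.03236389160156), (11.608341217041016, 126.91254425048828), 16.09418296813965), 67, 86.5)
320 185
```

View pics/p_top.png

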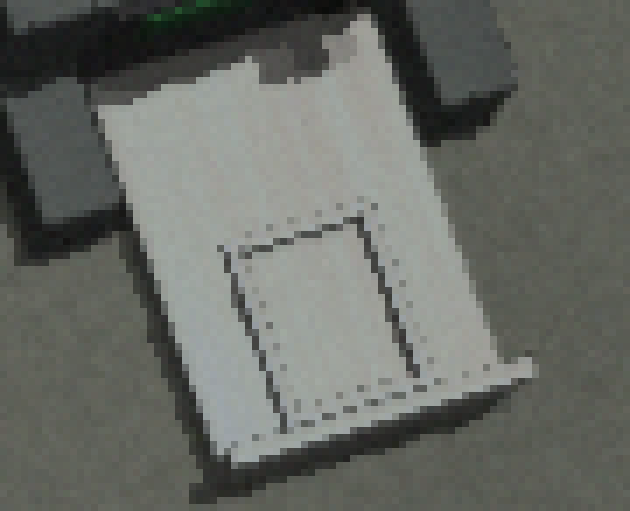

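View pics/p_side.png

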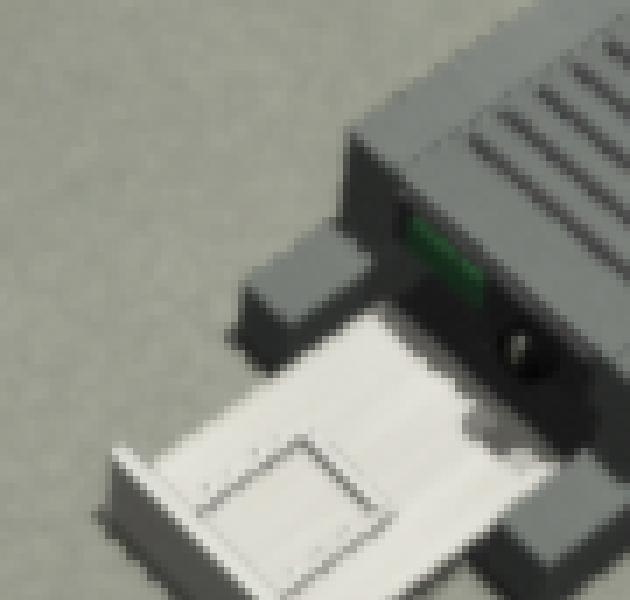

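Run:
```python
from meas import *
c=load('top');th=np.radians(16.3);ex=np.array([np.cos(th),np.sin(th)]);ey=np.array([-ex[1],ex[0]])
O=np.array([531.5,-247.8])/1000
f=lambda u,v,z:(lambda p:(round((p-O)@ex*1e3,1),round((p-O)@ey*1e3,1)))(ray(c,u/7-.5+360,v/7-.5+155,z)[:2])
print('left dots',f(272,345,.032),f(295,410,.032))
print('right dark',f(372,260,.028),f(405,345,.028))
print('left outer dark',f(240,300,.028),f(270,380,.028))
print('far dark',f(300,233,.028),f(330,225,.028))
print('panel ends',f(535,365,.055),f(225,460,.055))
print('cheeks',f(512,85,.047),f(450,108,.047),f(110,210,.047),f(45,222,.047))
s=ctrl.get_state();r=R.from_quat(s['tcp_rot']).as_matrix();print(r.round(3),s['eef_pos'])
```

```text
left dots (np.float64(40.4), np.float64(26.0)) (np.float64(13.3), np.float64(26.0))
right dark (np.float64(62.0), np.float64(-24.5)) (np.float64(25.7), np.float64(-25.2))
left outer dark (np.float64(61.9), np.float64(31.0)) (np.float64(28.0), np.float64(30.4))
far dark (np.float64(80.7), np.float64(-0.8)) (np.float64(80.3), np.float64(-13.3))
panel ends (np.float64(0.2), np.float64(-62.1)) (np.float64(0.0), np.float64(63.9))
cheeks (np.float64(109.7), np.float64(-95.8)) (np.float64(108.0), np.float64(-69.1)) (np.float64(107.7), np.float64(72.6)) (np.float64(110.5), np.float64(98.4))
[[ 0.967 -0.001  0.256]
 [-0.256 -0.002  0.967]
 [-0.    -1.    -0.002]] [0.17244983 0.65190941 0.20145397]
```

Mould: about (467,201) mm, yaw 9.9°, top at 40 mm in both views. Pocket: about (575,-235.5) mm, axis yaw 16.3°; panel, hood and rim lines agree within about 2 mm. Now moving above the mould.

>>> {"api": "jog_arm", "payload": {"deltas": [[[0,-0.433,0],[0.4,0.07,-0.36],1],[[0,-0.433,0],[0.4,0.07,-0.36],1],[[0,-0.433,0],[0.4,0.07,-0.36],1],[[0,-0.433,0],[0.4,0.07,-0.36],1],[[0,-0.433,0],[0.4,0.07,-0.36],1],[[0,-0.433,0],[0.4,0.07,-0.36],1],[[0,-0.433,0],[0.4,0.07,-0.36],1],[[0,-0.433,0],[0.4,0.07,-0.36],1],[[0,-0.433,0],[0.4,0.07,-0.36],1],[[0,-0.433,0],[0.4,0.07,-0.36],1]]}}

```text
time: 0.93
eef_pos: [0.3983, 0.3052, 0.1481]
tcp_rot: [0.705, 0.061, -0.062, -0.704]
contact_force: [0.1, 0.0, -0.0]
opening: 1.002
```

```bash
cat > go.py <<'E'
import sys
from h import *
def go(x,y,z,yaw):
    s=ctrl.get_state();p=s['eef_pos'];r=R.from_quat(s['tcp_rot']);
    a=np.radians(yaw); Z=np.array([np.cos(a),np.sin(a),0]);Y=np.array([0,0,-1.]);X=np.cross(Y,Z)
    g=R.from_matrix(np.stack([X,Y,Z],1))
    print('t',round(s['time'],2),'p',p.round(4),'q',s['qpos'].round(2),'F',s['contact_force'].round(1),'op',round(s['opening'],3))
    print('turn',(r.inv()*g).as_rotvec().round(4),'shift',r.inv().apply(np.array([x,y,z])-p).round(4))
go(*map(float,sys.argv[1:]))
E
python3 go.py .467 .2015 .1 99.9
```

```text
t 0.93 p [0.3983 0.3052 0.1481] q [ 0.45 -0.04  2.04 -0.    1.14 -1.29] F [ 0.1  0.  -0. ] op 1.002
turn [ 0.0019  0.0017 -0.0015] shift [ 0.0497  0.0482 -0.114 ]
```

>>> {"api": "jog_arm", "payload": {"deltas": [[[0,0,0],[0.05,0.048,-0.114],1],[[0,0,0],[0.05,0.048,-0.114],1],[[0,0,0],[0.05,0.048,-0.114],1],[[0,0,0],[0.05,0.048,-0.114],1],[[0,0,0],[0.05,0.048,-0.114],1],[[0,0,0],[0.05,0.048,-0.114],1],[[0,0,0],[0.05,0.048,-0.114],1]]}}

```text
time: 1.52
eef_pos: [0.4669, 0.2026, 0.1007]
tcp_rot: [0.705, 0.062, -0.062, -0.704]
contact_force: [-0.3, -0.1, -0.7]
opening: 1.002
```

```bash
python3 go.py .467 .2015 .010 99.9; python3 -c "
from h import *
c=cam('top');cv2.imwrite('pics/g1.png',cv2.resize(c['pixels'][180:290,190:310],None,fx=5,fy=5))"
```

```text
t 1.52 p [0.4669 0.2026 0.1007] q [ 0.21  0.03  2.06 -0.    1.05 -1.53] F [-0.3 -0.1 -0.7] op 1.002
turn [ 0.0014  0.0027 -0.0011] shift [ 0.      0.0907 -0.001 ]
```

View pics/g1.png

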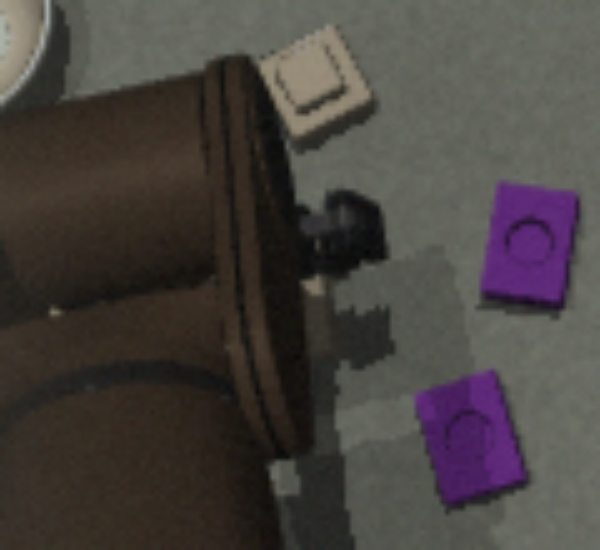

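The arm hides the mould in the top view; the neighbours (stepped square, purple pair) are clear of the fingers. Descending.

>>> {"api": "jog_arm", "payload": {"deltas": [[[0,0.002,0],[0,0.03,-0.001],1],[[0,0.002,0],[0,0.055,-0.001],1],[[0,0.002,0],[0,0.075,-0.001],1],[[0,0.002,0],[0,0.091,-0.001],1],[[0,0.002,0],[0,0.091,-0.001],1],[[0,0.002,0],[0,0.091,-0.001],1]]}}

```text
time: 2.07
eef_pos: [0.4661, 0.2029, 0.0099]
tcp_rot: [0.705, 0.062, -0.063, -0.704]
contact_force: [0.4, -0.6, 0.4]
opening: 1.001
```

```bash
python3 go.py .467 .2015 .010 99.9; python3 -c "
from h import *
c=cam('side');cv2.imwrite('pics/g2.png',cv2.resize(c['pixels'][100:210,220:340],None,fx=5,fy=5))"
```

```text
t 2.07 p [0.4661 0.2029 0.0099] q [ 0.21  0.18  2.1  -0.    0.86 -1.53] F [ 0.4 -0.6  0.4] op 1.001
turn [ 0.0014  0.0037 -0.0017] shift [ 0.0006 -0.0001 -0.0016]
```

View pics/g2.png

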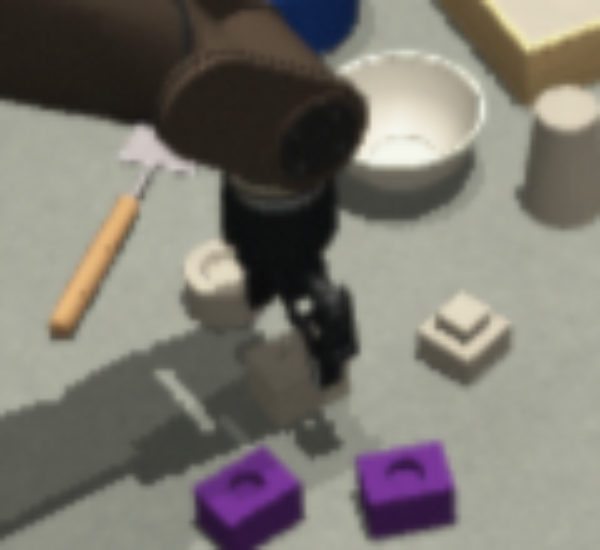

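>>> {"api": "jog_arm", "payload": {"deltas": [[[0,0,0],[0,0,-0.001],0],[[0,0,0],[0,0,-0.001],0],[[0,0,0],[0,0,-0.001],0],[[0,0,0],[0,0,-0.001],0],[[0,0,0],[0,0,-0.001],0],[[0,0,0],[0,0,-0.001],0],[[0,0,0],[0,0,-0.001],0],[[0,0,0],[0,0,-0.001],0],[[0,0,0],[0,0,-0.001],0],[[0,0,0],[0,0,-0.001],0]], "force": 40}}

```text
time: 2.95
eef_pos: [0.4672, 0.2018, 0.0106]
tcp_rot: [0.705, 0.062, -0.062, -0.704]
contact_force: [-0.1, 0.4, 0.2]
opening: 0.003
```

```bash
python3 go.py .467 .2015 .12 99.9
```

```text
t 2.95 p [0.4672 0.2018 0.0106] q [ 0.21  0.18  2.1  -0.    0.86 -1.54] F [-0.1  0.4  0.2] op 0.003
turn [0.0014 0.0033 0.0001] shift [-0.0003 -0.1094 -0.0004]
```

The fingers shut on nothing (opening 0.003). Looking.

```bash
python3 -c "
from h import *
c=cam('side');a=cv2.resize(c['pixels'][100:210,220:340],None,fx=3.3,fy=3.3)
c=cam('top');b=cv2.resize(c['pixels'][180:290,190:310],None,fx=3.3,fy=3.3)
cv2.imwrite('pics/g3.png',np.hstack([a,b]))"
```

```text
(no output)
```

View pics/g3.png

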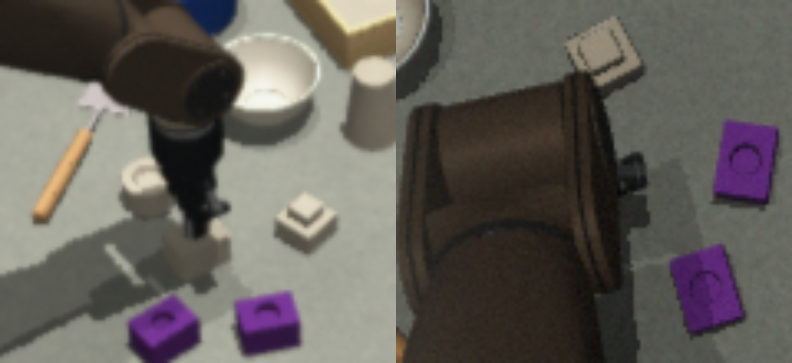

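```bash
python3 -c "
from h import *
s=ctrl.get_state();p=s['eef_pos']
def proj(c,p):
    q=np.linalg.inv(c['T'])@np.r_[p,1]; return c['cx']+c['fx']*q[0]/-q[2], c['cy']-c['fy']*q[1]/-q[2]
c=load('side');W=cloud(c)
print(p,proj(c,p),proj(c,p+[0,0,.04]))
print(proj(c,[.467,.2015,.04]))
for v in range(150,185,2): print(v,[tuple((W[v,u]*1000).round().astype(int)) for u in range(270,292,4)])
cv2.imwrite('pics/g4.png',cv2.resize(c['pixels'][140:200,250:320],None,fx=8,fy=8,interpolation=cv2.INTER_NEAREST))
"
```

```text
[0.46728483 0.2018869  0.01071436] (np.float64(279.30822967761435), np.float64(176.5200584207979)) (np.float64(278.60519208474125), np.float64(168.97486776858017))
(np.float64(278.7579618454467), np.float64(171.11865210093046))
150 [(np.int64(437), np.int64(177), np.int64(180)), (np.int64(448), np.int64(170), np.int64(183)), (np.int64(462), np.int64(169), np.int64(178)), (np.int64(474), np.int64(164), np.int64(178)), (np.int64(539), np.int64(327), np.int64(2)), (np.int64(553), np.int64(320), np.int64(2))]
152 [(np.int64(452), np.int64(235), np.int64(111)), (np.int64(447), np.int64(169), np.int64(175)), (np.int64(461), np.int64(168), np.int64(170)), (np.int64(475), np.int64(168), np.int64(165)), (np.int64(535), np.int64(315), np.int64(4)), (np.int64(552), np.int64(317), np.int64(-5))]
154 [(np.int64(450), np.int64(231), np.int64(106)), (np.int64(451), np.int64(185), np.int64(148)), (np.int64(462), np.int64(173), np.int64(156)), (np.int64(472), np.int64(162), np.int64(162)), (np.int64(529), np.int64(297), np.int64(12)), (np.int64(546), np.int64(303), np.int64(0))]
156 [(np.int64(464), 
[... 3600 characters left out ...]
nt64(486), np.int64(185), np.int64(1)), (np.int64(500), np.int64(182), np.int64(-2))]
182 [(np.int64(430), np.int64(200), np.int64(0)), (np.int64(441), np.int64(184), np.int64(11)), (np.int64(454), np.int64(180), np.int64(10)), (np.int64(469), np.int64(179), np.int64(4)), (np.int64(482), np.int64(175), np.int64(3)), (np.int64(495), np.int64(166), np.int64(6))]
184 [(np.int64(427), np.int64(192), np.int64(-2)), (np.int64(439), np.int64(180), np.int64(5)), (np.int64(452), np.int64(175), np.int64(5)), (np.int64(465), np.int64(170), np.int64(5)), (np.int64(481), np.int64(173), np.int64(-6)), (np.int64(493), np.int64(163), np.int64(0))]<string>:9: RuntimeWarning: invalid value encountered in cast
```

View pics/g4.png

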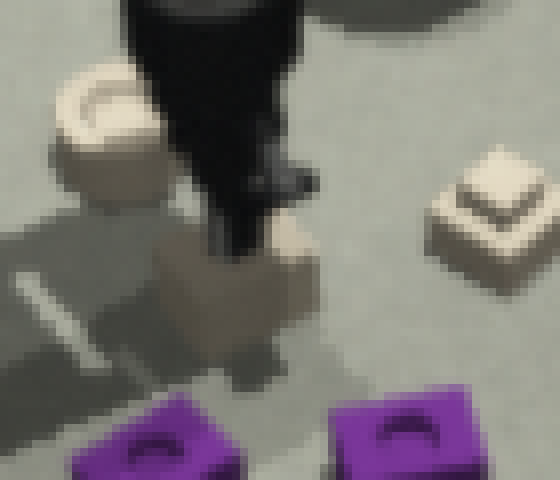

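```bash
python3 -c "
from h import *
c=load('side')
def proj(c,p):
    q=np.linalg.inv(c['T'])@np.r_[p,1]; return np.round([c['cx']+c['fx']*q[0]/-q[2], c['cy']-c['fy']*q[1]/-q[2]],1)
for dz in (0,.013,.03,.045,.06): print(dz,proj(c,np.array([.1724,.652,.2015+dz])))
print(ctrl.get_state())
im=cv2.imread('pics/side0.png')[0:110,100:210];cv2.imwrite('pics/g5.png',cv2.resize(im,None,fx=5,fy=5,interpolation=cv2.INTER_NEAREST))
# finger depth profile now, in +-: dark pixels near
W=cloud(c);d=cv2.cvtColor(c['pixels'],cv2.COLOR_BGR2GRAY)
for v in range(164,176):
  print(v,d[v,272:292], (W[v,276:282,2]*1000).round())
"
```

```text
0 [158.8  81.6]
0.013 [158.   78.8]
0.03 [156.8  75. ]
0.045 [155.8  71.6]
0.06 [154.7  68.1]
{'time': 3.05, 'qpos': array([ 2.09047389e-01,  1.75533262e-01,  2.10308214e+00, -1.81483792e-03,
        8.62744363e-01, -1.53668997e+00]), 'dq': array([ 0.0002508 , -0.00153698, -0.00273414,  0.0009336 , -0.00248861,
       -0.00073466]), 'joint_efforts': array([-2.70743483e-03, -2.97728848e+01, -2.27744722e+01, -2.86629896e-03,
       -2.69714337e-04,  1.29645116e-05]), 'eef_pos': array([0.46728483, 0.2018869 , 0.01071436]), 'tcp_rot': array([ 0.70484057,  0.06232862, -0.06204692, -0.70389282]), 'contact_force': array([ 0.58731304,  0.22770339, -0.23765201]), 'wrist_torque': array([-0.01470097,  0.01831004,  0.00884622]), 'opening': -0.0030761414568087693}
164 [160 164 140  84  28  14  16  14  16  20  23  27  38  50  61  69  98 145
 170 173] [ 93.  93.  95.  92. 113. 117.]
165 [161 167 156  96  34  17  16  14  14  15  16  24  43  72 103 141 155 169
 172 172] [ 82.  91.  83. 106. 109. 116.]
166 [128 160 153 105  45  34  18  16  12  14  20  49 116 171 158 165 168 172
 174 173] [ 77.  83.  8
[... 341 characters left out ...]
. 56. 58. 68. 64. 53.]
170 [ 88  87  86  79  58  63  40  18  17  23  55 117 176 185 186 185 183 180
 171 169] [51. 56. 54. 61. 57. 57.]
171 [ 88  87  86  77  56  64  44  23  29  50  74  99 136 175 181 175 158 171
 169 169] [34. 47. 44. 57. 51. 52.]
172 [ 86  87  87  85  77  75  64  51  70  75  82  87  98 127 143 122 110 131
 164 167] [45. 31. 42. 45. 25. 32.]
173 [ 86  86  86  86  86  84  81  78  81  83  85  84  83  91 104  94  91 111
 161 167] [43. nan 39. 41. 41. 40.]
174 [ 82  85  85  86  86  86  85  85  83  85  83  81  79  82  91  90  92 110
 162 167] [39. 47. 45. 39. 45. 40.]
175 [ 77  81  86  85  86  84  84  84  82  81  79  79  80  82  90  92  92 110
 161 168] [45. 42. 43. 47. 39. 39.]
```

View pics/g5.png

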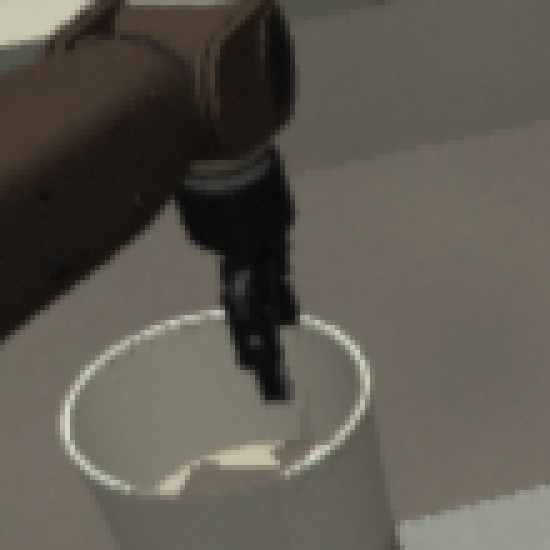

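```bash
python3 -c "
from h import *
c=load('side')
def proj(c,p):
    q=np.linalg.inv(c['T'])@np.r_[p,1]; return np.round([c['cx']+c['fx']*q[0]/-q[2], c['cy']-c['fy']*q[1]/-q[2]],1)
Z=np.array([np.cos(np.radians(99.9)),np.sin(np.radians(99.9)),0])
p=np.array([.467,.202,.011])
for o in (-.05,.05):
  for h in (.0,.013,.06): print(o,h,proj(c,p+Z*o+[0,0,h]),((proj(c,p+Z*o+[0,0,h])-[220,100])*5))
for h in (0,.03,.073): print('c',h,proj(c,p+[0,0,h]))
"
```

```text
-0.05 0.0 [286.3 185.3] [331.5 426.5]
-0.05 0.013 [286.1 182.9] [330.5 414.5]
-0.05 0.06 [285.4 173.9] [327.  369.5]
0.05 0.0 [272.4 167.9] [262.  339.5]
0.05 0.013 [272.1 165.5] [260.5 327.5]
0.05 0.06 [271.1 156.4] [255.5 282. ]
c 0 [279.2 176.5]
c 0.03 [278.7 170.8]
c 0.073 [277.9 162.5]
```

The fingers closed above the mould without touching it: in the image the closed tips end near z≈0.042 while the reported TCP z is 0.011. I'll raise and measure the real fingertip.

>>> {"api": "jog_arm", "payload": {"deltas": [[[0,0,0],[0,-0.03,0],0],[[0,0,0],[0,-0.06,0],0],[[0,0,0],[0,-0.06,0],0],[[0,0,0],[0,-0.06,0],0]]}}

```text
time: 3.38
eef_pos: [0.4691, 0.2024, 0.0729]
tcp_rot: [0.705, 0.064, -0.06, -0.704]
contact_force: [-1.1, 0.3, 0.7]
opening: -0.001
```

```bash
python3 -c "
from h import *
c=cam('side');W=cloud(c);s=ctrl.get_state();p=s['eef_pos'];print(p)
def proj(c,p):
    q=np.linalg.inv(c['T'])@np.r_[p,1]; return np.round([c['cx']+c['fx']*q[0]/-q[2], c['cy']-c['fy']*q[1]/-q[2]],1)
for h in (0,.02,.03,.04,.073):print(h,proj(c,p+[0,0,h]))
g=cv2.cvtColor(c['pixels'],cv2.COLOR_BGR2GRAY)
for v in range(140,174,2): print(v,g[v,268:290:2],(W[v,274:284:2]*1000).round().tolist())
cv2.imwrite('pics/g6.png',cv2.resize(c['pixels'][125:195,245:325],None,fx=8,fy=8,interpolation=cv2.INTER_NEAREST))
"
```

```text
[0.46760444 0.20203856 0.0711761 ]
0 [278.3 165. ]
0.02 [277.9 161. ]
0.03 [277.8 159. ]
0.04 [277.6 157. ]
0.073 [276.9 150.2]
140 [79 16 14 15 14 14 16 22 64 96 65] [[456.0, 184.0, 213.0], [463.0, 184.0, 210.0], [464.0, 167.0, 225.0], [470.0, 165.0, 224.0], [479.0, 173.0, 213.0]]
142 [142  18  13  17  14  15  18  32  62 165 143] [[455.0, 183.0, 205.0], [461.0, 181.0, 205.0], [464.0, 170.0, 213.0], [470.0, 166.0, 214.0], [476.0, 165.0, 213.0]]
144 [164  45  14  14  16  13  16  42 113 167 167] [[453.0, 180.0, 199.0], [463.0, 191.0, 185.0], [465.0, 173.0, 201.0], [469.0, 163.0, 209.0], [476.0, 165.0, 204.0]]
146 [170 138  43  14  13  13  16  61  93 146 164] [[456.0, 191.0, 179.0], [461.0, 185.0, 182.0], [465.0, 175.0, 191.0], [471.0, 174.0, 188.0], [474.0, 161.0, 199.0]]
148 [204 178 112  14  16  15  26  40  79  64  91] [[456.0, 196.0, 165.0], [460.0, 184.0, 174.0], [468.0, 188.0, 168.0], [477.0, 195.0, 157.0], [472.0, 157.0, 194.0]]
150 [205 216 154  33  15  14  35  33  60  62  70] [[458.0, 205.0, 146.0], [461.0, 190.0, 159.0], [469.0, 192.0, 154.0], [466.0, 161.0, 184.0], [468.0, 14
[... 1080 characters left out ...]
, 268.0, 4.0], [495.0, 273.0, -4.0], [489.0, 227.0, 43.0]]
166 [ 84 125 166 161 140 116 112 207 211 171 168] [[468.0, 261.0, 7.0], [475.0, 259.0, 6.0], [473.0, 224.0, 42.0], [479.0, 221.0, 42.0], [487.0, 222.0, 38.0]]
168 [ 89  96 117 102  91  87  86 174 192 202 170] [[456.0, 219.0, 44.0], [463.0, 217.0, 42.0], [471.0, 221.0, 35.0], [476.0, 213.0, 41.0], [483.0, 211.0, 40.0]]
170 [ 88  86  86  86  77  82  85 114 184 185 181] [[452.0, 210.0, 44.0], [459.0, 208.0, 43.0], [469.0, 217.0, 29.0], [474.0, 210.0, 34.0], [480.0, 204.0, 38.0]]
172 [ 87  84  86  86  83  86  92  99 174 148 108] [[449.0, 202.0, 42.0], [456.0, 200.0, 42.0], [467.0, 211.0, 26.0], [471.0, 202.0, 33.0], [476.0, 193.0, 40.0]]
```

View pics/g6.png

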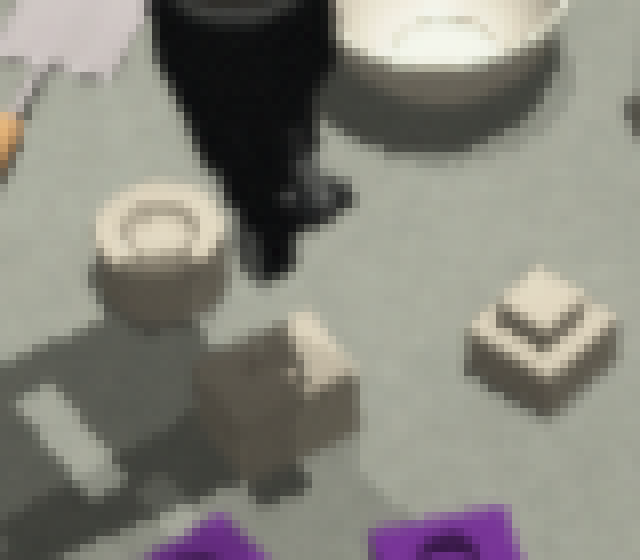

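The closed tip sits at z≈0.10 while the TCP reads 0.071, so the real fingertips end about 29 mm above the reported TCP, with no visible sideways offset. I'll reopen and go correspondingly lower, watching the force.

>>> {"api": "jog_arm", "payload": {"deltas": [[[0,0,0],[0,0,0],1],[[0,0,0],[0,0,0],1],[[0,0,0],[0,0,0],1],[[0,0,0],[0,0,0],1],[[0,0,0],[0,0,0],1],[[0,0,0],[0,0.02,0],1],[[0,0,0],[0,0.04,0],1],[[0,0,0],[0,0.06,0],1],[[0,0,0],[0,0.065,0],1],[[0,0,0],[0,0.065,0],1]]}}

```text
time: 4.27
eef_pos: [0.4659, 0.2015, 0.0043]
tcp_rot: [0.705, 0.061, -0.063, -0.704]
contact_force: [-0.3, 1.6, -0.1]
opening: 0.998
```

```bash
python3 go.py .467 .2015 -.019 99.9
```

```text
t 4.27 p [0.4659 0.2015 0.0043] q [ 0.21  0.19  2.11 -0.    0.85 -1.54] F [-0.3  1.6 -0.1] op 0.998
turn [ 0.0015  0.0032 -0.0031] shift [ 0.0011  0.0232 -0.0002]
```

>>> {"api": "jog_arm", "payload": {"deltas": [[[0,0.003,0],[0.001,0.006,0],1],[[0,0.003,0],[0.001,0.012,0],1],[[0,0.003,0],[0.001,0.015,0],1],[[0,0.003,0],[0.001,0.015,0],1]]}}

```text
time: 4.6
eef_pos: [0.4667, 0.2016, -0.011]
tcp_rot: [0.705, 0.06, -0.062, -0.704]
contact_force: [-0.6, 0.3, -0.3]
opening: 0.998
```

>>> {"api": "jog_arm", "payload": {"deltas": [[[0,0,0],[0.001,0.004,0],1],[[0,0,0],[0.001,0.008,0],1],[[0,0,0],[0.001,0.008,0],1]]}}

```text
time: 4.85
eef_pos: [0.4672, 0.2017, -0.0196]
tcp_rot: [0.705, 0.06, -0.063, -0.704]
contact_force: [0.5, -0.1, 0.9]
opening: 1.0
```

```bash
python3 go.py .467 .2015 -.019 99.9; python3 -c "
from h import *
c=cam('side');cv2.imwrite('pics/g7.png',cv2.resize(c['pixels'][125:195,245:325],None,fx=8,fy=8,interpolation=cv2.INTER_NEAREST))
"
```

```text
t 4.85 p [ 0.4672  0.2017 -0.0196] q [ 0.21  0.23  2.1  -0.    0.81 -1.53] F [ 0.5 -0.1  0.9] op 1.0
turn [ 0.0016  0.0003 -0.0045] shift [-0.0003 -0.0006 -0.0002]
```

View pics/g7.png

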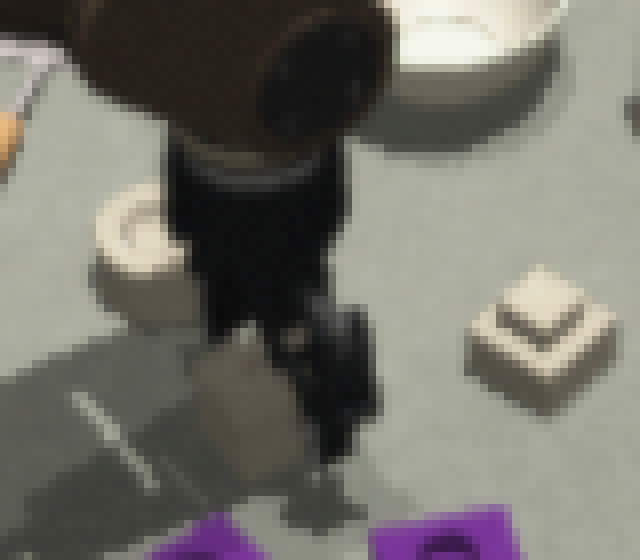

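The near fingertip at (287,182) is now well below the mould's top. Closing.

>>> {"api": "jog_arm", "payload": {"deltas": [[[0,0,0],[0,0,0],0],[[0,0,0],[0,0,0],0],[[0,0,0],[0,0,0],0],[[0,0,0],[0,0,0],0],[[0,0,0],[0,0,0],0],[[0,0,0],[0,0,0],0],[[0,0,0],[0,0,0],0],[[0,0,0],[0,0,0],0]], "force": 40}}

```text
time: 5.57
eef_pos: [0.4677, 0.2018, -0.019]
tcp_rot: [0.705, 0.06, -0.062, -0.704]
contact_force: [0.4, -0.9, 2.7]
opening: 0.507
```

>>> {"api": "jog_arm", "payload": {"deltas": [[[0,0,0],[0,-0.02,0],0],[[0,0,0],[0,-0.05,0],0],[[0,0,0],[0,-0.08,0],0],[[0,0,0],[0,-0.11,0],0],[[0,0,0],[0,-0.14,0],0],[[0,0,0],[0,-0.14,0],0],[[0,0,0],[0,-0.14,0],0]]}}

```text
time: 6.15
eef_pos: [0.4692, 0.2023, 0.1226]
tcp_rot: [0.705, 0.061, -0.061, -0.704]
contact_force: [0.1, 0.3, -1.3]
opening: 0.507
```

```bash
python3 go.py .575 -.2355 .12 106.3; python3 -c "
from h import *
c=cam('side');cv2.imwrite('pics/g8.png',cv2.resize(c['pixels'][95:195,225:335],None,fx=6,fy=6,interpolation=cv2.INTER_NEAREST))
"
```

```text
t 6.15 p [0.4692 0.2023 0.1226] q [ 0.21  0.01  2.04 -0.    1.09 -1.53] F [ 0.1  0.3 -1.3] op 0.507
turn [ 1.500e-03 -1.113e-01  1.000e-04] shift [ 0.0288  0.0033 -0.4495]
```

View pics/g8.png

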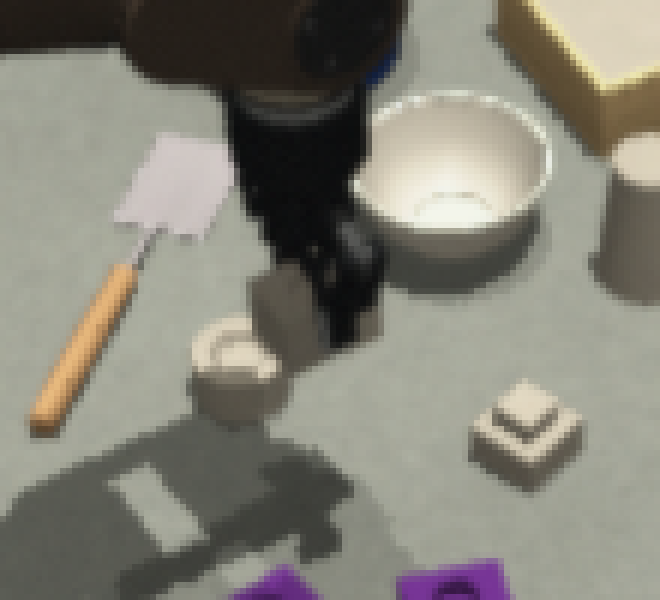

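Mould held (opening 0.507, about 43 mm), lifted level. Carrying it to above the pocket.

>>> {"api": "jog_arm", "payload": {"deltas": [[[0,-0.111,0],[0.002,0.003,-0.025],0],[[0,-0.111,0],[0.004,0.003,-0.06],0],[[0,-0.111,0],[0.006,0.003,-0.095],0],[[0,-0.111,0],[0.008,0.003,-0.13],0],[[0,-0.111,0],[0.011,0.003,-0.165],0],[[0,-0.111,0],[0.013,0.003,-0.2],0],[[0,-0.111,0],[0.015,0.003,-0.235],0],[[0,-0.111,0],[0.018,0.003,-0.27],0],[[0,-0.111,0],[0.02,0.003,-0.305],0],[[0,-0.111,0],[0.022,0.003,-0.34],0]]}}

```text
time: 7.03
eef_pos: [0.5461, -0.1301, 0.1147]
tcp_rot: [-0.699, -0.097, 0.103, 0.7]
contact_force: [0.0, 0.2, -1.4]
opening: 0.507
```

```bash
python3 go.py .575 -.2355 .12 106.3
```

```text
t 7.03 p [ 0.5461 -0.1301  0.1147] q [-0.41  0.13  1.93 -0.    1.09 -2.27] F [ 0.   0.2 -1.4] op 0.507
turn [-0.0027 -0.0007 -0.0085] shift [-0.0018 -0.0056 -0.1093]
```

>>> {"api": "jog_arm", "payload": {"deltas": [[[-0.0015,0,-0.004],[0,-0.003,-0.03],0],[[-0.002,0,-0.008],[-0.001,-0.005,-0.06],0],[[-0.002,0,-0.008],[-0.002,-0.005,-0.09],0],[[-0.002,0,-0.008],[-0.002,-0.005,-0.109],0],[[-0.002,0,-0.008],[-0.002,-0.005,-0.109],0],[[-0.002,0,-0.008],[-0.002,-0.005,-0.109],0],[[-0.002,0,-0.008],[-0.002,-0.005,-0.109],0]]}}

```text
time: 7.62
eef_pos: [0.5733, -0.234, 0.1169]
tcp_rot: [-0.699, -0.099, 0.101, 0.701]
contact_force: [-0.6, 0.8, -1.8]
opening: 0.508
```

```bash
python3 go.py .575 -.2355 .045 106.3; python3 -c "
from h import *
c=cam('side');a=cv2.resize(c['pixels'][190:300,320:430],None,fx=3.6,fy=3.6)
c=cam('top');b=cv2.resize(c['pixels'][135:245,340:450],None,fx=3.6,fy=3.6)
cv2.imwrite('pics/g9.png',np.hstack([a,b]))"
```

```text
t 7.62 p [ 0.5733 -0.234   0.1169] q [-0.55  0.25  1.78  0.    1.11 -2.41] F [-0.6  0.8 -1.8] op 0.508
turn [-0.0045 -0.0007 -0.0036] shift [ 0.0015  0.0719 -0.0023]
```

View pics/g9.png

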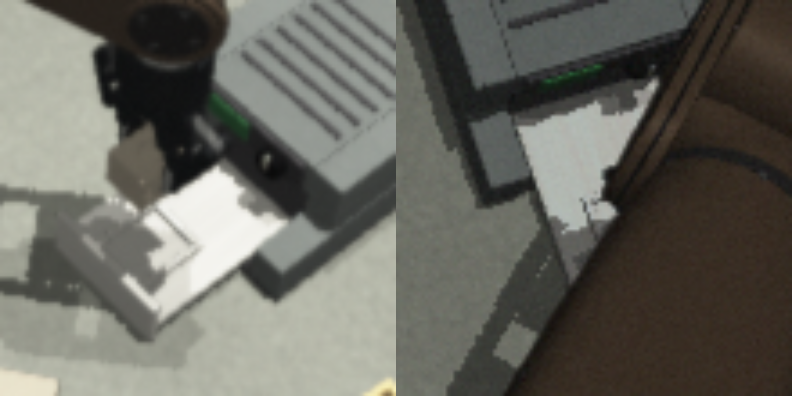

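>>> {"api": "jog_arm", "payload": {"deltas": [[[-0.004,0,-0.003],[0.0015,0.02,-0.002],0],[[-0.004,0,-0.003],[0.0015,0.04,-0.002],0],[[-0.004,0,-0.003],[0.0015,0.06,-0.002],0],[[-0.004,0,-0.003],[0.0015,0.08,-0.002],0],[[-0.004,0,-0.003],[0.0015,0.092,-0.002],0],[[-0.004,0,-0.003],[0.0015,0.092,-0.002],0],[[-0.004,0,-0.003],[0.0015,0.092,-0.002],0]]}}

```text
time: 8.3
eef_pos: [0.5752, -0.2341, 0.0256]
tcp_rot: [-0.7, -0.101, 0.101, 0.7]
contact_force: [1.0, -0.5, -1.5]
opening: 0.511
```

```bash
python3 go.py .575 -.2355 .0065 106.3; python3 -c "
from h import *
c=cam('side');a=cv2.resize(c['pixels'][205:285,325:410],None,fx=7,fy=7)
cv2.imwrite('pics/g10.png',a)"
```

```text
t 8.3 p [ 0.5752 -0.2341  0.0256] q [-0.55  0.37  1.82 -0.    0.95 -2.41] F [ 1.  -0.5 -1.5] op 0.511
turn [-0.0001  0.0012 -0.0003] shift [-0.0006  0.0191 -0.0013]
```

View pics/g10.png

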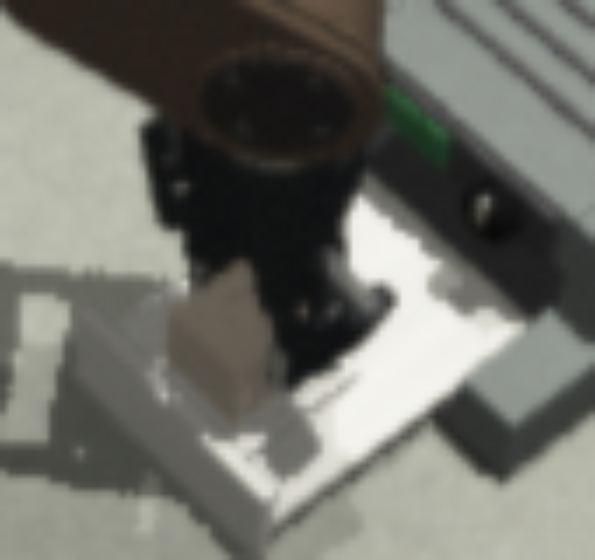

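```bash
python3 -c "
from h import *
c=load('side')
def proj(c,p):
    q=np.linalg.inv(c['T'])@np.r_[p,1]; return np.round([c['cx']+c['fx']*q[0]/-q[2], c['cy']-c['fy']*q[1]/-q[2]],1)
th=np.radians(16.3);ex=np.array([np.cos(th),np.sin(th),0]);ey=np.array([-ex[1],ex[0],0])
p=np.array([.5747,-.2342,0])
for a,b,z in((-.03,-.022,.0446),(-.03,.022,.0446),(-.03,-.022,.0846),(-.03,.022,.0846)):
  u=proj(c,p+a*ex+b*ey+[0,0,z]); print(u,(u-[325,205]+.5)*7)
print(ray(c,325+235/7-.5,205+420/7-.5,.0446)-(p-.03*ex-.022*ey))
print(ray(c,325+170/7-.5,205+362/7-.5,.0446)-(p-.03*ex+.022*ey))
"
```

```text
[357.6 265.9] [231.7 429.8]
[348.  256.5] [164.5 364. ]
[358.3 258.8] [236.6 380.1]
[348.5 249.3] [168.  313.6]
[0.00366457 0.00401065 0.0446    ]
[ 0.00267045 -0.00012062  0.0446    ]
```

>>> {"api": "jog_arm", "payload": {"deltas": [[[0,0.001,0],[0,0.005,-0.001],0],[[0,0.001,0],[0,0.009,-0.001],0],[[0,0.001,0],[0,0.013,-0.001],0],[[0,0.001,0],[0,0.013,-0.001],0]]}}

```text
time: 8.68
eef_pos: [0.5761, -0.2356, 0.0133]
tcp_rot: [0.7, 0.101, -0.1, -0.7]
contact_force: [-0.1, 0.1, -0.9]
opening: 0.505
```

```bash
python3 go.py .575 -.2355 .0065 106.3
```

```text
t 8.68 p [ 0.5761 -0.2356  0.0133] q [-0.55  0.39  1.82 -0.    0.93 -2.41] F [-0.1  0.1 -0.9] op 0.505
turn [0.0013 0.0001 0.0008] shift [-0.001   0.0068  0.0005]
```

>>> {"api": "jog_arm", "payload": {"deltas": [[[0,0,0],[-0.001,0.0015,0],0],[[0,0,0],[-0.001,0.003,0],0],[[0,0,0],[-0.001,0.003,0],0]]}}

```text
time: 8.93
eef_pos: [0.5748, -0.2358, 0.0099]
tcp_rot: [0.7, 0.1, -0.1, -0.7]
contact_force: [-0.7, 0.0, -0.9]
opening: 0.509
```

```bash
python3 go.py .575 -.2355 .0065 106.3
```

```text
t 8.93 p [ 0.5748 -0.2358  0.0099] q [-0.55  0.39  1.83 -0.    0.92 -2.41] F [-0.7  0.  -0.9] op 0.509
turn [ 0.0007 -0.0002  0.0003] shift [0.0003 0.0034 0.0003]
```

Base is about 4 mm below the rim top with no contact force, so it has entered the pocket. Lowering further.

>>> {"api": "jog_arm", "payload": {"deltas": [[[0,0,0],[0,0.001,0],0],[[0,0,0],[0,0.002,0],0],[[0,0,0],[0,0.003,0],0],[[0,0,0],[0,0.003,0],0]]}}

```text
time: 9.27
eef_pos: [0.5747, -0.2357, 0.0066]
tcp_rot: [0.7, 0.1, -0.1, -0.7]
contact_force: [-1.0, -0.2, -1.2]
opening: 0.506
```

```bash
python3 go.py .575 -.2355 .0065 106.3
```

```text
t 9.27 p [ 0.5747 -0.2357  0.0066] q [-0.55  0.4   1.83 -0.    0.92 -2.41] F [-1.  -0.2 -1.2] op 0.506
turn [ 0.0004 -0.0001  0.0001] shift [0.0004 0.0001 0.0001]
```

>>> {"api": "jog_arm", "payload": {"deltas": [[[0,0,0],[0,0.001,0],0],[[0,0,0],[0,0.001,0],0],[[0,0,0],[0,0.001,0],0]]}}

```text
time: 9.52
eef_pos: [0.5749, -0.2359, 0.0061]
tcp_rot: [0.7, 0.1, -0.1, -0.7]
contact_force: [0.8, -0.2, 1.5]
opening: 0.506
```

Floor touched (Fz turned to +1.5 N at the expected height). Releasing.

>>> {"api": "jog_arm", "payload": {"deltas": [[[0,0,0],[0,0,0],0.6],[[0,0,0],[0,0,0],0.7],[[0,0,0],[0,0,0],0.8],[[0,0,0],[0,0,0],0.8],[[0,0,0],[0,0,0],0.8],[[0,0,0],[0,0,0],0.8]]}}

```text
time: 10.02
eef_pos: [0.5749, -0.2359, 0.006]
tcp_rot: [0.7, 0.1, -0.1, -0.7]
contact_force: [-0.4, 0.4, 0.3]
opening: 0.795
```

>>> {"api": "jog_arm", "payload": {"deltas": [[[0,0,0],[0,-0.01,0],0.8],[[0,0,0],[0,-0.03,0],0.8],[[0,0,0],[0,-0.06,0],0.8],[[0,0,0],[0,-0.09,0],0.8],[[0,0,0],[0,-0.12,0],0.8],[[0,0,0],[0,-0.12,0],0.8],[[0,0,0],[0,-0.12,0],0.8]]}}

```text
time: 10.6
eef_pos: [0.5766, -0.2368, 0.1299]
tcp_rot: [0.702, 0.102, -0.098, -0.698]
contact_force: [0.0, 0.2, -0.4]
opening: 0.799
```

```bash
python3 go.py .477 -.265 .126 106.3; python3 -c "
from h import *
c=cam('side');a=cv2.resize(c['pixels'][205:285,325:410],None,fx=7,fy=7)
cv2.imwrite('pics/g11.png',a)"
```

```text
t 10.6 p [ 0.5766 -0.2368  0.1299] q [-0.55  0.24  1.77 -0.    1.12 -2.41] F [ 0.   0.2 -0.4] op 0.799
turn [0.0058 0.     0.0048] shift [-0.1035  0.0034  0.001 ]
```

View pics/g11.png

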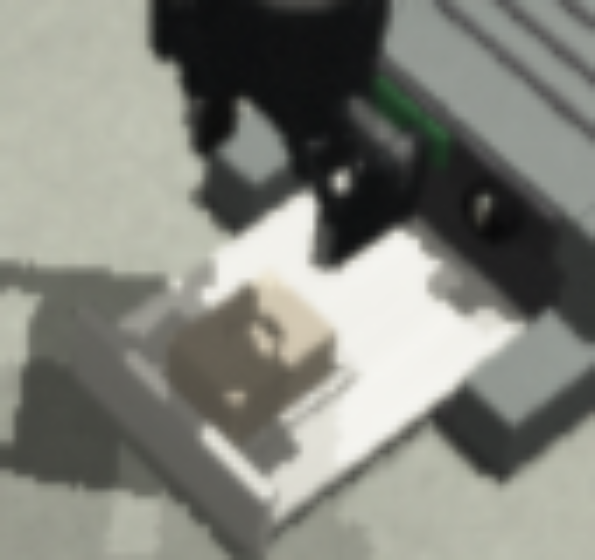

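Mould stands in the pocket, hollow up. Backing off to in front of the panel, shutting the fingers.

>>> {"api": "jog_arm", "payload": {"deltas": [[[0.003,0,0.002],[-0.02,0,0],0.4],[[0.005,0,0.004],[-0.045,0,0],0],[[0.005,0,0.004],[-0.07,0,0],0],[[0.005,0,0.004],[-0.096,0,0],0],[[0.005,0,0.004],[-0.096,0,0],0],[[0.005,0,0.004],[-0.096,0,0],0],[[0.005,0,0.004],[-0.096,0,0],0]]}}

```text
time: 11.23
eef_pos: [0.4829, -0.2625, 0.1262]
tcp_rot: [-0.699, -0.099, 0.101, 0.701]
contact_force: [-0.5, 0.6, -0.6]
opening: -0.003
```

```bash
python3 go.py .484 -.262 .002 106.3; python3 -c "
from meas import *
c=cam('side');a=cv2.resize(c['pixels'][205:285,325:410],None,fx=4.7,fy=4.7)
d=cam('top');b=cv2.resize(d['pixels'][150:230,355:440],None,fx=4.7,fy=4.7)
cv2.imwrite('pics/g12.png',np.hstack([a,b]))"
```

```text
t 11.23 p [ 0.4829 -0.2625  0.1262] q [-0.68  0.09  1.95  0.    1.11 -2.54] F [-0.5  0.6 -0.6] op -0.003
turn [-0.0041 -0.0005 -0.0028] shift [ 0.0016  0.1242 -0.0003]
```

View pics/g12.png

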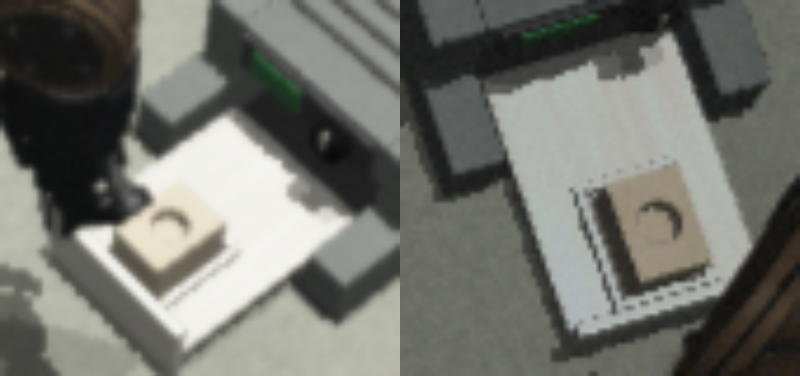

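```bash
python3 -c "
from meas import *
c=load('top');W=cloud(c);z=W[...,2]
m=np.zeros(z.shape,bool);m[180:214,390:425]=1
hsv=cv2.cvtColor(c['pixels'],cv2.COLOR_BGR2HSV);m0=m&(z>.055)&(hsv[...,1]>30)
m0=cv2.morphologyEx(m0.astype(np.uint8),cv2.MORPH_CLOSE,np.ones((5,5)))>0
P=W[m0&(z>.059)];A=np.c_[P[:,:2]-P[:,:2].mean(0),np.ones(len(P))];k=np.linalg.lstsq(A,P[:,2],rcond=None)[0]
print('z,tilt',k, quad(c,m0,.0645))
r=quad(c,m0,.0645)[0];th=np.radians(16.3);ex=np.array([np.cos(th),np.sin(th)]);ey=np.array([-ex[1],ex[0]])
d=np.array(r[0])-[531.5,-247.8];print('rel panel centre',d@ex,d@ey)
"
```

```text
z,tilt [-0.78162296  0.79182918  0.06693175] (((573.7401733398438, -234.44915771484375), (60.25138854980469, 46.27418518066406), 15.555765151977539), 69, 338.5)
rel panel centre 44.28947887102654 0.9587986420815292
```

>>> {"api": "jog_arm", "payload": {"deltas": [[[-0.004,0,-0.003],[0.001,0.03,0],0],[[-0.004,0,-0.003],[0.001,0.06,0],0],[[-0.004,0,-0.003],[0.001,0.09,0],0],[[-0.004,0,-0.003],[0.001,0.115,0],0],[[-0.004,0,-0.003],[0.001,0.124,0],0],[[-0.004,0,-0.003],[0.001,0.124,0],0],[[-0.004,0,-0.003],[0.001,0.124,0],0]]}}

```text
time: 11.92
eef_pos: [0.4849, -0.262, 0.003]
tcp_rot: [0.7, 0.101, -0.1, -0.7]
contact_force: [0.3, -1.0, 0.6]
opening: 0.001
```

```bash
python3 go.py .527 -.2495 .002 106.3; python3 -c "
from meas import *
c=cam('side');a=cv2.resize(c['pixels'][205:295,315:410],None,fx=6,fy=6)
cv2.imwrite('pics/g13.png',a)"
```

```text
t 11.92 p [ 0.4849 -0.262   0.003 ] q [-0.68  0.27  2.    0.    0.87 -2.54] F [ 0.3 -1.   0.6] op 0.001
turn [0.0007 0.0013 0.0007] shift [0.044  0.001  0.0001]
```

View pics/g13.png

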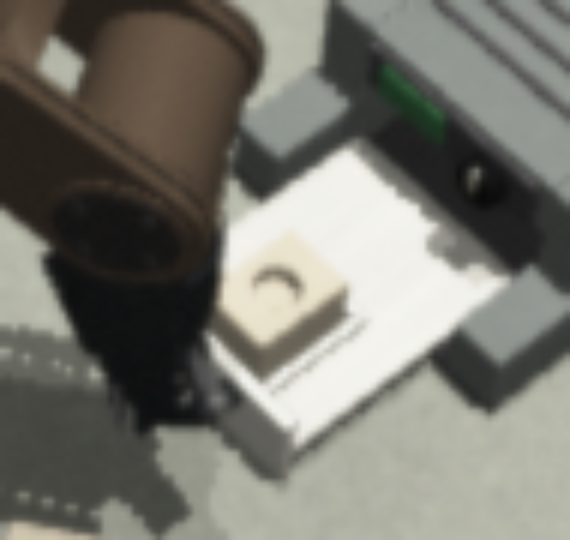

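```bash
python3 -c "
from meas import *
c=load('top');W=cloud(c);z=W[...,2]
m=np.zeros(z.shape,bool);m[180:214,390:425]=1
hsv=cv2.cvtColor(c['pixels'],cv2.COLOR_BGR2HSV);m0=m&(z>.055)&(z<.075)&(hsv[...,1]>30)
m0=cv2.morphologyEx(m0.astype(np.uint8),cv2.MORPH_CLOSE,np.ones((5,5)))
m0=cv2.erode(m0,np.ones((3,3)))>0
P=W[m0&(z>.055)&(z<.075)];th=np.radians(16.3);ex=np.array([np.cos(th),np.sin(th)]);ey=np.array([-ex[1],ex[0]])
q=P[:,:2]-np.median(P[:,:2],0);a=q@ex;b=q@ey
for n,s in (('-x',a<-.012),('+x',a>.012),('-y',b<-.01),('+y',b>.01)): print(n,s.sum(),np.median(P[s,2]))
"
```

```text
-x 78 0.06383853460896416
+x 78 0.06369670255837867
-y 62 0.06323222269843731
+y 71 0.06378254730365573
```

Seated: the top face is at 64 mm and level within 0.6 mm on all four sides. Approaching the panel.

>>> {"api": "jog_arm", "payload": {"deltas": [[[0,0,0],[0.004,0.001,0],0],[[0,0,0],[0.008,0.001,0],0],[[0,0,0],[0.012,0.001,0],0],[[0,0,0],[0.015,0.001,0],0],[[0,0,0],[0.017,0.001,0],0],[[0,0,0],[0.019,0.001,0],0],[[0,0,0],[0.021,0.001,0],0],[[0,0,0],[0.023,0.001,0],0]]}}

```text
time: 12.63
eef_pos: [0.5077, -0.2561, 0.0031]
tcp_rot: [0.701, 0.101, -0.1, -0.699]
contact_force: [-0.3, 0.4, -0.7]
opening: 0.001
```

>>> {"api": "jog_arm", "payload": {"deltas": [[[0,0,0],[0.002,0,0],0],[[0,0,0],[0.004,0,0],0],[[0,0,0],[0.006,0,0],0],[[0,0,0],[0.008,0,0],0],[[0,0,0],[0.01,0,0],0]]}}

```text
time: 13.05
eef_pos: [0.5175, -0.2532, 0.0031]
tcp_rot: [0.701, 0.101, -0.1, -0.699]
contact_force: [0.2, 0.7, -0.7]
opening: -0.002
```

```bash
python3 go.py .527 -.2495 .002 106.3
```

```text
t 13.05 p [ 0.5175 -0.2532  0.0031] q [-0.63  0.32  1.94 -0.    0.88 -2.49] F [ 0.2  0.7 -0.7] op -0.002
turn [0.0025 0.001  0.0019] shift [0.0102 0.0011 0.0009]
```

>>> {"api": "jog_arm", "payload": {"deltas": [[[0,0,0],[0.002,0,0],0],[[0,0,0],[0.004,0,0],0],[[0,0,0],[0.006,0,0],0]]}}

```text
time: 13.3
eef_pos: [0.5228, -0.2517, 0.0031]
tcp_rot: [0.701, 0.101, -0.1, -0.699]
contact_force: [-3.8, -1.3, 1.3]
opening: -0.002
```

```bash
python3 go.py .527 -.2495 .002 106.3; python3 -c "
from meas import *
c=cam('side');a=cv2.resize(c['pixels'][205:295,315:410],None,fx=6,fy=6)
cv2.imwrite('pics/g14.png',a)"
```

```text
t 13.3 p [ 0.5228 -0.2517  0.0031] q [-0.62  0.32  1.93 -0.    0.88 -2.48] F [-3.8 -1.3  1.3] op -0.002
turn [0.0021 0.0013 0.0004] shift [0.0047 0.0011 0.0009]
```

View pics/g14.png

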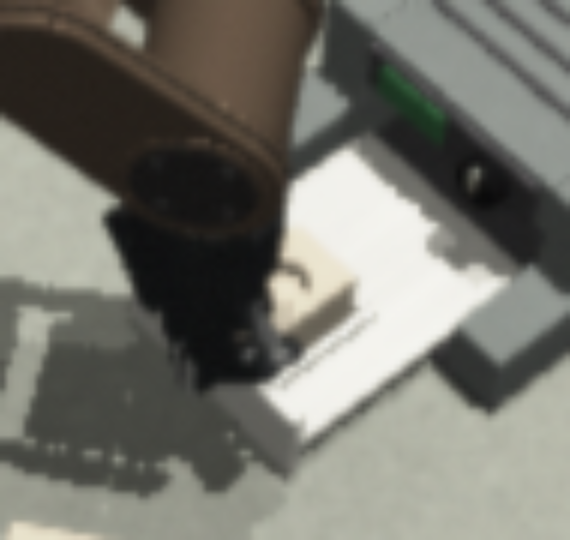

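Contact at about 4 N. Now the steady stroke at about 25 mm/s; the latch can't come before 61 mm of travel.

>>> {"api": "jog_arm", "payload": {"deltas": [[[0,0,0],[0.002,0,0],0],[[0,0,0],[0.004,0,0],0],[[0,0,0],[0.006,0,0],0],[[0,0,0],[0.008,0,0],0],[[0,0,0],[0.01,0,0],0],[[0,0,0],[0.012,0,0],0],[[0,0,0],[0.014,0,0],0],[[0,0,0],[0.016,0,0],0],[[0,0,0],[0.018,0,0],0],[[0,0,0],[0.02,0,0],0]]}}

```text
time: 14.18
eef_pos: [0.5424, -0.2459, 0.0031]
tcp_rot: [0.701, 0.101, -0.1, -0.699]
contact_force: [-4.1, -1.9, 1.4]
opening: 0.001
```

```bash
cat > tr.py <<'E'
from h import *
s=ctrl.get_state();th=np.radians(16.3);ex=np.array([np.cos(th),np.sin(th),0]);ey=np.array([-ex[1],ex[0],0])
d=s['eef_pos']-[.5215,-.2521,.003]
print('travel mm',(d@ex*1e3).round(1),'lat',(d@ey*1e3).round(1),'z',d[2].round(4),'Fx',(s['contact_force']@ex).round(2),'F',np.linalg.norm(s['contact_force']).round(2),'t',s['time'],'q',s['qpos'].round(2))
E
python3 tr.py;python3 go.py .575 -.2355 .002 106.3
```

```text
travel mm 21.8 lat 0.1 z 0.0001 Fx -4.45 F 4.72 t 14.1833 q [-0.6   0.35  1.9  -0.    0.89 -2.45]
t 14.18 p [ 0.5424 -0.2459  0.0031] q [-0.6   0.35  1.9  -0.    0.89 -2.45] F [-4.1 -1.9  1.4] op 0.001
turn [0.0022 0.0013 0.0008] shift [0.0342 0.0011 0.0008]
```

>>> {"api": "jog_arm", "payload": {"deltas": [[[0,0,0],[0.002,0,0],0],[[0,0,0],[0.004,0,0],0],[[0,0,0],[0.006,0,0],0],[[0,0,0],[0.008,0,0],0],[[0,0,0],[0.01,0,0],0],[[0,0,0],[0.012,0,0],0],[[0,0,0],[0.014,0,0],0],[[0,0,0],[0.016,0,0],0],[[0,0,0],[0.018,0,0],0],[[0,0,0],[0.02,0,0],0]]}}

```text
time: 15.02
eef_pos: [0.561, -0.2404, 0.0031]
tcp_rot: [0.701, 0.101, -0.101, -0.699]
contact_force: [-7.1, -2.9, 3.9]
opening: -0.002
```

>>> {"api": "jog_arm", "payload": {"deltas": [[[0,0,0],[0.002,0,0],0],[[0,0,0],[0.004,0,0],0],[[0,0,0],[0.006,0,0],0],[[0,0,0],[0.008,0,0],0],[[0,0,0],[0.01,0,0],0],[[0,0,0],[0.012,0,0],0]]}}

```text
time: 15.52
eef_pos: [0.5714, -0.2374, 0.0031]
tcp_rot: [0.7, 0.1, -0.102, -0.699]
contact_force: [-8.5, -3.0, 4.3]
opening: -0.001
```

```bash
python3 tr.py;python3 go.py .575 -.2355 .002 106.3
```

```text
travel mm 52.1 lat 0.1 z 0.0001 Fx -9.0 F 10.0 t 15.5167 q [-0.56  0.4   1.83 -0.    0.91 -2.41]
t 15.52 p [ 0.5714 -0.2374  0.0031] q [-0.56  0.4   1.83 -0.    0.91 -2.41] F [-8.5 -3.   4.3] op -0.001
turn [ 0.0009  0.0022 -0.0043] shift [0.004  0.0011 0.0008]
```

>>> {"api": "jog_arm", "payload": {"deltas": [[[0,0,0],[0.002,0,0],0],[[0,0,0],[0.004,0,0],0]]}}

```text
time: 15.68
eef_pos: [0.5738, -0.2366, 0.0031]
tcp_rot: [0.7, 0.098, -0.104, -0.699]
contact_force: [-9.7, -3.1, 5.5]
opening: -0.0
```

>>> {"api": "jog_arm", "payload": {"deltas": [[[0,0,0],[0.002,0,0],0]]}}

```text
time: 15.77
eef_pos: [0.5746, -0.2364, 0.0032]
tcp_rot: [0.7, 0.097, -0.105, -0.7]
contact_force: [-9.3, -2.9, 5.1]
opening: -0.002
```

```bash
python3 tr.py
```

```text
travel mm 55.4 lat 0.2 z 0.0002 Fx -9.76 F 11.01 t 15.7667 q [-0.55  0.41  1.82 -0.01  0.92 -2.4 ]
```

```bash
python3 go.py .5765 -.2358 .003 106.3;python3 -c "
from meas import *
print(ctrl.get_state()['wrist_torque'])
c=cam('side');a=cv2.resize(c['pixels'][195:285,330:425],None,fx=6,fy=6)
cv2.imwrite('pics/g15.png',a)"
```

```text
t 15.77 p [ 0.5746 -0.2364  0.0032] q [-0.55  0.41  1.82 -0.01  0.92 -2.4 ] F [-9.3 -2.9  5.1] op -0.002
turn [-0.0011  0.0033 -0.0115] shift [ 0.002   0.0002 -0.    ]
[-0.44648041  1.24937356 -0.04177879]
```

View pics/g15.png

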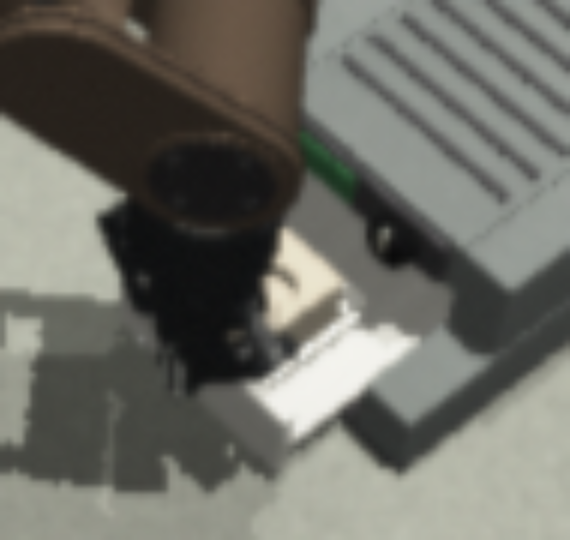

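>>> {"api": "jog_arm", "payload": {"deltas": [[[0,0.003,-0.006],[0.0025,0,0],0],[[0,0.003,-0.012],[0.0045,0,0],0]]}}

```text
time: 15.98
eef_pos: [0.5774, -0.2354, 0.0031]
tcp_rot: [-0.699, -0.099, 0.102, 0.701]
contact_force: [-11.4, -4.5, 5.2]
opening: 0.002
```

```bash
python3 tr.py; python3 go.py .5765 -.2358 .003 106.3
```

```text
travel mm 58.3 lat 0.3 z 0.0001 Fx -12.15 F 13.28 t 15.9833 q [-0.55  0.41  1.82 -0.    0.92 -2.4 ]
t 15.98 p [ 0.5774 -0.2354  0.0031] q [-0.55  0.41  1.82 -0.    0.92 -2.4 ] F [-11.4  -4.5   5.2] op 0.002
turn [-0.0024  0.0011 -0.0037] shift [-0.001   0.0001 -0.0001]
```

>>> {"api": "jog_arm", "payload": {"deltas": [[[0,0.001,-0.004],[0.0005,0,0],0]]}}

```text
time: 16.07
eef_pos: [0.5774, -0.2354, 0.0031]
tcp_rot: [-0.699, -0.1, 0.101, 0.701]
contact_force: [-5.9, -2.4, 2.8]
opening: -0.001
```

```bash
python3 tr.py; python3 go.py .5765 -.2358 .003 106.3
```

```text
travel mm 58.3 lat 0.3 z 0.0001 Fx -6.37 F 7.01 t 16.0667 q [-0.55  0.41  1.82  0.    0.92 -2.41]
t 16.07 p [ 0.5774 -0.2354  0.0031] q [-0.55  0.41  1.82  0.    0.92 -2.41] F [-5.9 -2.4  2.8] op -0.001
turn [-0.003   0.0002 -0.0011] shift [-0.0009  0.0001 -0.0001]
```

Static force is back to 6.4 N, so this isn't the stop. Continuing in short bursts.

>>> {"api": "jog_arm", "payload": {"deltas": [[[0,0,-0.001],[0.0018,0,0],0],[[0,0,-0.001],[0.0036,0,0],0]]}}

```text
time: 16.23
eef_pos: [0.579, -0.2349, 0.0031]
tcp_rot: [-0.699, -0.099, 0.103, 0.701]
contact_force: [-11.2, -4.2, 6.6]
opening: -0.003
```

>>> {"api": "jog_arm", "payload": {"deltas": [[[0,0,-0.001],[0.0018,0,0],0]]}}

```text
time: 16.32
eef_pos: [0.5793, -0.2348, 0.0031]
tcp_rot: [-0.698, -0.098, 0.104, 0.701]
contact_force: [-7.9, -2.7, 4.5]
opening: 0.001
```

```bash
python3 tr.py; python3 go.py .5765 -.2358 .003 106.3
```

```text
travel mm 60.3 lat 0.4 z 0.0001 Fx -8.33 F 9.48 t 16.3167 q [-0.55  0.41  1.81 -0.    0.93 -2.4 ]
t 16.32 p [ 0.5793 -0.2348  0.0031] q [-0.55  0.41  1.81 -0.    0.93 -2.4 ] F [-7.9 -2.7  4.5] op 0.001
turn [-0.0055  0.0015 -0.0077] shift [-0.003   0.0001 -0.0002]
```

>>> {"api": "jog_arm", "payload": {"deltas": [[[0,0.001,-0.002],[0.0015,0,0],0],[[0,0.001,-0.004],[0.003,0,0],0],[[0,0.001,-0.005],[0.004,0,0],0]]}}

```text
time: 16.57
eef_pos: [0.582, -0.2339, 0.0031]
tcp_rot: [-0.698, -0.098, 0.103, 0.702]
contact_force: [-7.6, -3.0, 3.6]
opening: 0.001
```

```bash
python3 tr.py; python3 go.py .5765 -.2358 .003 106.3
```

```text
travel mm 63.2 lat 0.5 z 0.0001 Fx -8.11 F 8.91 t 16.5667 q [-0.54  0.42  1.81  0.    0.93 -2.4 ]
t 16.57 p [ 0.582  -0.2339  0.0031] q [-0.54  0.42  1.81  0.    0.93 -2.4 ] F [-7.6 -3.   3.6] op 0.001
turn [-0.0064  0.0008 -0.0054] shift [-0.0059  0.0001 -0.0003]
```

Free travel still (8 N). Same again.

>>> {"api": "jog_arm", "payload": {"deltas": [[[-0.001,0.001,-0.002],[0.0018,0,0],0],[[-0.002,0.001,-0.004],[0.0035,0,0],0],[[-0.003,0.001,-0.005],[0.0045,0,0],0]]}}

```text
time: 16.82
eef_pos: [0.5858, -0.2329, 0.0031]
tcp_rot: [-0.699, -0.099, 0.101, 0.701]
contact_force: [-7.2, -2.9, 3.1]
opening: -0.0
```

```bash
python3 tr.py; python3 go.py .5765 -.2358 .003 106.3
```

```text
travel mm 67.1 lat 0.4 z 0.0001 Fx -7.75 F 8.4 t 16.8167 q [-0.54  0.42  1.8   0.    0.92 -2.4 ]
t 16.82 p [ 0.5858 -0.2329  0.0031] q [-0.54  0.42  1.8   0.    0.92 -2.4 ] F [-7.2 -2.9  3.1] op -0.0
turn [-0.0036 -0.0001 -0.0019] shift [-0.0098  0.0001 -0.0002]
```

>>> {"api": "jog_arm", "payload": {"deltas": [[[-0.001,0,-0.002],[0.0018,0,0],0],[[-0.002,0,-0.003],[0.0035,0,0],0],[[-0.003,0,-0.004],[0.0045,0,0],0]]}}

```text
time: 17.07
eef_pos: [0.5893, -0.232, 0.003]
tcp_rot: [-0.7, -0.1, 0.101, 0.7]
contact_force: [-7.8, -4.0, 4.1]
opening: -0.002
```

```bash
python3 tr.py; python3 go.py .5765 -.2358 .003 106.3
```

```text
travel mm 70.7 lat 0.2 z 0.0 Fx -8.67 F 9.74 t 17.0667 q [-0.54  0.42  1.8   0.    0.92 -2.39]
t 17.07 p [ 0.5893 -0.232   0.003 ] q [-0.54  0.42  1.8   0.    0.92 -2.39] F [-7.8 -4.   4.1] op -0.002
turn [-0.001   0.0005 -0.0005] shift [-0.0133  0.     -0.    ]
```

>>> {"api": "jog_arm", "payload": {"deltas": [[[-0.001,0,-0.001],[0.0018,0,0],0],[[-0.001,0,-0.002],[0.0035,0,0],0],[[-0.001,0,-0.003],[0.0045,0,0],0]]}}

```text
time: 17.32
eef_pos: [0.5898, -0.2318, 0.0031]
tcp_rot: [-0.699, -0.098, 0.104, 0.7]
contact_force: [-18.3, -6.1, 10.7]
opening: -0.002
```

```bash
python3 tr.py; python3 go.py .5765 -.2358 .003 106.3
```

```text
travel mm 71.3 lat 0.3 z 0.0001 Fx -19.3 F 22.07 t 17.3167 q [-0.53  0.43  1.79 -0.    0.93 -2.39]
t 17.32 p [ 0.5898 -0.2318  0.0031] q [-0.53  0.43  1.79 -0.    0.93 -2.39] F [-18.3  -6.1  10.7] op -0.002
turn [-0.0024  0.0026 -0.0076] shift [-0.0139  0.0002 -0.0001]
```

Stop reached: axial force is up to 19 N with hardly any advance. Letting go now, straight back.

>>> {"api": "jog_arm", "payload": {"deltas": [[[0,0,0],[-0.003,0,0],0],[[0,0,0],[-0.006,0,0],0],[[0,0,0],[-0.009,0,0],0],[[0,0,0],[-0.012,0,0],0],[[0,0,0],[-0.016,0,0],0],[[0,0,0],[-0.02,0,0],0],[[0,0,0],[-0.025,0,0],0],[[0,0,0],[-0.03,0,0],0]]}}

```text
time: 17.98
eef_pos: [0.561, -0.2402, 0.0033]
tcp_rot: [-0.699, -0.099, 0.104, 0.7]
contact_force: [-0.7, -0.4, 0.1]
opening: -0.002
```

```bash
python3 tr.py;python3 -c "
from meas import *
c=cam('side');a=cv2.resize(c['pixels'][195:285,330:425],None,fx=6,fy=6)
cv2.imwrite('pics/g16.png',a)"
```

```text
travel mm 41.2 lat 0.4 z 0.0003 Fx -0.8 F 0.82 t 17.9833 q [-0.57  0.38  1.85 -0.    0.91 -2.42]
```

View pics/g16.png

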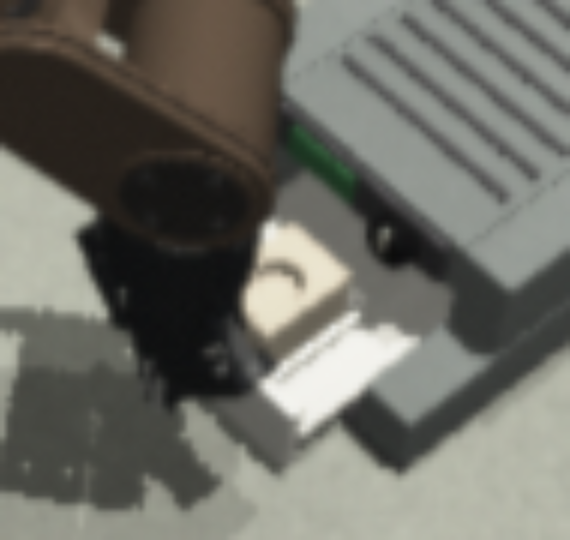

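>>> {"api": "jog_arm", "payload": {"deltas": [[[0,0,0],[-0.02,0,0],0],[[0,0,0],[-0.04,0,0],0],[[0,0,0],[-0.06,-0.02,0],0],[[0,0,0],[-0.07,-0.06,0],0],[[0,0,0],[-0.07,-0.1,0],0],[[0,0,0],[-0.07,-0.14,0],0],[[0,0,0],[-0.07,-0.16,0],0],[[0,0,0],[-0.07,-0.16,0],0]]}}

```text
time: 18.7
eef_pos: [0.4975, -0.2628, 0.1712]
tcp_rot: [0.703, 0.101, -0.101, -0.697]
contact_force: [1.1, -1.1, 1.2]
opening: 0.001
```

```bash
cat > chk.py <<'E'
import sys
from meas import *
c=cam('side');a=cv2.resize(c['pixels'][195:285,330:425],None,fx=4.2,fy=4.2)
d=cam('top');b=cv2.resize(d['pixels'][140:230,350:445],None,fx=4.2,fy=4.2)
cv2.imwrite(f'pics/{sys.argv[1]}.png',np.hstack([a,b]))
O=np.array([531.5,-247.8]);th=np.radians(16.3);ex=np.array([np.cos(th),np.sin(th)]);ey=np.array([-ex[1],ex[0]])
for n,k,h,o in(('top',d,.055,O),('side',c,.0575,np.array([529.6,-250]))):
    W=cloud(k);z=W[...,2];q=W[...,:2]*1000-o;a=q@ex;b=q@ey
    m=(np.abs(b)<75)&(z>.049)&(z<.061)&(a<75)&(a>-20)&(k['pixels'].mean(-1)>60)
    # panel strip: lateral |b| in 30..60
    for s in ((b>28)&(b<58),(b<-28)&(b>-58)):
        mm=m&s; print(n,mm.sum(),'panel travel',np.median(a[mm]).round(1) if mm.sum() else None)
    m=(z>.061)&(z<.071)&(np.abs(b)<32)&(a>60)&(a<150); 
    print(' mould top z',np.median(z[m]).round(4),'a range',np.percentile(a[m],[2,98]).round(1),'b',np.percentile(b[m],[2,98]).round(1))
E
python3 chk.py g17;python3 tr.py
```

```text
top 33 panel travel 65.0
top 35 panel travel 64.8
 mould top z 0.0641 a range [ 80.9 139.4] b [-21.8  21. ]
side 22 panel travel 66.1
side 33 panel travel 66.5
 mould top z 0.0656 a range [ 67.6 142.6] b [-21.9  23.3]
travel mm -28.1 lat -0.6 z 0.1618 Fx -0.14 F 0.35 t 18.8 q [-0.66  0.07  1.9  -0.01  1.18 -2.52]
```

View pics/g17.png

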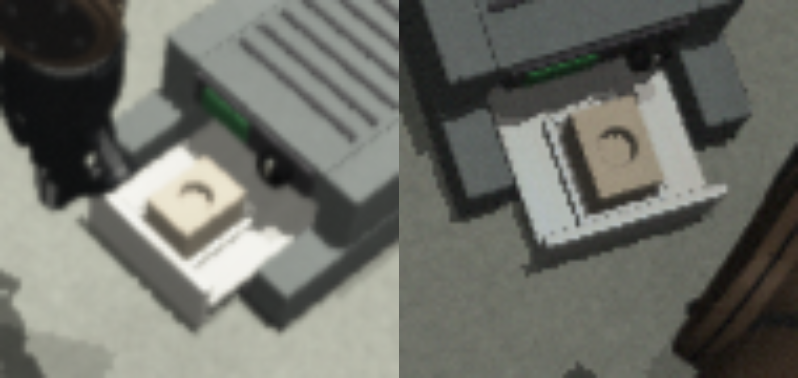

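Panel stands at travel about 65 mm with the mould level. Waiting more than a second and checking again that it stays.

>>> {"api": "jog_arm", "payload": {"deltas": [[[0,0,0],[-0.01,-0.01,0],0],[[0,0,0],[-0.02,-0.02,0],0],[[0,0,0],[-0.02,-0.02,0],0],[[0,0,0],[-0.02,-0.02,0],0],[[0,0,0],[-0.02,-0.02,0],0],[[0,0,0],[-0.02,-0.02,0],0],[[0,0,0],[-0.02,-0.02,0],0],[[0,0,0],[-0.02,-0.02,0],0],[[0,0,0],[-0.02,-0.02,0],0],[[0,0,0],[-0.02,-0.02,0],0]]}}

```text
time: 19.63
eef_pos: [0.4757, -0.2661, 0.1847]
tcp_rot: [-0.7, -0.099, 0.103, 0.7]
contact_force: [0.6, 0.1, -0.4]
opening: 0.0
```

>>> {"api": "jog_arm", "payload": {"deltas": [[[0,0,0],[0,0,0],0],[[0,0,0],[0,0,0],0],[[0,0,0],[0,0,0],0],[[0,0,0],[0,0,0],0],[[0,0,0],[0,0,0],0],[[0,0,0],[0,0,0],0],[[0,0,0],[0,0,0],0],[[0,0,0],[0,0,0],0],[[0,0,0],[0,0,0],0],[[0,0,0],[0,0,0],0]]}}

```text
time: 20.47
eef_pos: [0.4757, -0.2661, 0.1847]
tcp_rot: [-0.7, -0.099, 0.103, 0.7]
contact_force: [0.6, 1.2, 0.1]
opening: 0.003
```

```bash
python3 chk.py g18;python3 tr.py; cp pics/g18.png /dev/null; python3 -c "
from h import *
c=load('top');cv2.imwrite('pics/final.png',c['pixels'])"
```

```text
top 34 panel travel 64.9
top 35 panel travel 64.6
 mould top z 0.0641 a range [ 81.  139.4] b [-22.2  21.1]
side 30 panel travel 67.3
side 33 panel travel 67.5
 mould top z 0.0658 a range [ 67.6 142.9] b [-20.7  23.5]
travel mm -47.9 lat -0.5 z 0.1817 Fx -0.43 F 0.71 t 20.5667 q [-0.69  0.02  1.91 -0.01  1.22 -2.55]
```

View pics/final.png

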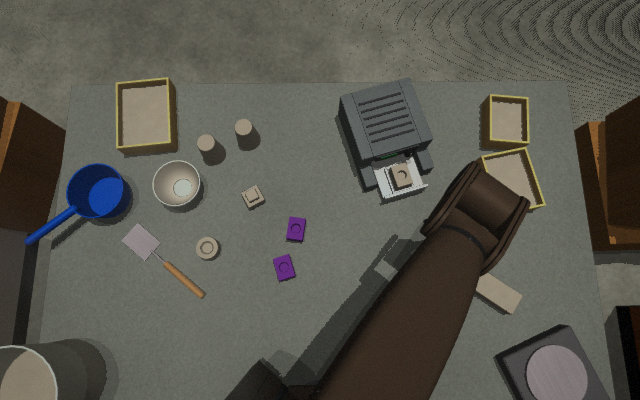

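The tray is unchanged after 1.8 s (about 65 mm in). The mould stands in it at (402,177), the other things are at their starting pixels, and the hand is clear. Handing in.

```bash
python3 -c "
from plant import ctrl
print(ctrl.sign_off())"
```

```text
the job is handed in; nothing more can be done
None
```

The white rectangular mould is standing in the tray's pocket, hollow side up, and the tray is pushed in and latched. The job was handed in at about 20.6 s.

- **Grasp:** The first grasp closed on air, above the mould. The camera showed the fingertips ending about 29 mm above the reported TCP, although the text puts the TCP at the very end of the fingers. I corrected for this and the second grasp held.
- **Mould seated:** Its top face measured 64 mm above the table (65 mm expected) and was level within 0.6 mm. In the last check it still read 64 to 66 mm.
- **Latch:** I made one stroke of about 71 mm, the last part in short bursts with brief pauses. At the stop I read 19.3 N along the push direction, just under the limit. The total force, including about 11 N of upward force at the fingers, read 22 N. If the 20 N limit applies to the total force, it was briefly exceeded. Forces were read only at the end of each burst.
- **Tray stayed in:** With the hand away, the panel stood at 65 mm of travel in the top view, unchanged 1.8 s later. The side view read 66 mm, then 67.5 mm, which is within its noise.
- **Other things:** In the last top view they were at their starting places; the arm hid part of the long bar and a tray beside it.

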